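# Swap the drain key and plunger handle in their holders and put the float arm away

### The arm

A 6-joint arm with a two-finger parallel gripper is mounted at the origin on the work surface. World frame = base frame: x ahead of the robot, y to its left, z up, the work surface at z = 0. Lengths are in m, angles in rad, forces in N, time in s.
With the tool pointing down it reaches from about 0.35 to 0.925 m from the base axis. Payload 6.4 kg.
Tool frame: the origin (TCP) lies at the very end of the fingers, on their centre line; the grasp point (between the pads) lies 19 mm behind it; z points along the fingers, y is the direction in which the jaws open and shut (so a half turn about z gives the same grasp; the last joint's range is limited). The gripper opens to 85 mm and grips with 20 to 120 N. Pads are 22 mm wide; open, the fingers measure 114 mm over their backs; the gripper's body (76 mm by 85 mm) begins 54 mm behind the grasp point. The pads swing forward as they close: fully open they stand 13 mm farther back than shut.
Start: joints at [0.936, 0.245, 1.558, -0, 1.339, -0.174], TCP at [0.289, 0.582, 0.231] pointing down, gripper open.
Joint ranges: [-3.13, 3.13], [-1.02, 2.26], [0.13, 2.54], [-0.95, 4.09], [0.21, 2.88], [-2.74, 2.74]. Speed limits (rad/s): [2.57, 2.57, 3.14, 3.14, 3.14, 3.14].

### API

Orientations are given as a rotation vector (axis times angle).
In Python, from workcell import readout, optics, r gives the robot as it stands. The module is installed in compiled form; this text tells all that it offers.
- The arm moves only by the tool send_rows, never from a script. Its argument "deltas" is a list of rows, each an object of numbers: "jaw": the opening, from 0 (shut) to 1 (fully open); "dx", "dy", "dz": the shift along the world's x, y, z scaled (see below); "wx", "wy", "wz": the turn, a rotation vector about the world's x, y, z scaled (see below). In form: [{"jaw": .., "dx": .., "dy": .., "dz": .., "wx": .., "wy": .., "wz": ..}, ...]. A call has 1 to 20 rows; each row shifts and turns the commanded pose from where the row before left it; what a row does not reach is not made up. The controller multiplies each number of a shift by 0.025 m and each number of a turn by 0.08 rad. A row lasts 1/12 s, in which the tool goes at most 41.7 mm and 7.16 degrees, less where a joint would pass 70% of its speed; a pose out of reach is approached as far as the arm can. A call with a number of a shift or a turn outside -1 to 1 is refused whole. A call with a gripper value outside its range is refused whole. The fingers move at their own pace and stop on an object; "force" is the grip in N (left out, the last holds). Time passes only in rows, so rows that do not move let the fingers close. It gives the time, the measured TCP pose, the force and the opening at its end, in the units of the state.
- readout.sense(): the state, without advancing time (a new reading comes with each control period).
- optics.snapshot(name): name is "scene" or "top"; returns the picture (480x640x3 uint8, red, green, blue); there is no depth.
- optics.camera_model(name): a dict with "fx", "fy", "cx", "cy" (pixels), "k1" (the pictures are not rectified: a ray, as slopes to the right and down, at radius r is drawn at 1 + k1 r^2 times it, then the intrinsics apply), "rvec" (rotation vector, rad) and "tvec" (3), from world to camera coordinates, as OpenCV has them. Camera axes: x right, y down, z forward; pixel columns grow to the right and rows downward; lengths in m; the calibration is good to about 2 mm. A picture is of the moment at which its call begins. camera_model takes no time and is no camera call.
- r.job_done(): hands the job in, once; it reports no verdict.
The state is a dict: "time": time; "q": joint angles; "qd": joint speeds; "effort": joint torques, N m; "position": TCP position; "eef_rot": TCP orientation; "wrist_force": force on the tool from outside, world axes, zero at the start; "ft_torque": the same for the moment, N m; "opening": finger opening in m.
Only numpy, scipy, OpenCV 4.12 (cv2) and the standard library are available. Lean on these libraries where they do the work, as an engineer would, in place of code of your own. Each camera call takes 0.05 s, during which the arm holds its last target.

### The job

The steel drain key and the black plunger handle have been put back in each other's white holder: swap them, so that the handle lies down in the wide holder and the key in the short narrow one (the empty long holder is free for parking one meanwhile), and put the green float arm, which lies loose on the shelf, in the long holder. Each thing has to lie level, right down in both saddles of its holder and about centred along it, either way round; lay things down rather than drop them, and leave the valve, the tape roll and the slip nut where they are.

Things in the scene. Friction and masses are not known exactly. Their poses are not given: they have to be found in the camera images.
- drain_key: loose steel T-shaped drain key, 0.2 kg, 192 mm long, 10 mm thick. Square 10 mm shank along x; cross bar 90 mm (y) by 12 mm at x = +76 mm; socket end 30 x 20 mm at x = -95 mm. Origin: middle of the shank's thickness, near the balance point; grip it there. Starts level in the wide holder; seated in any holder its origin is 27 mm above the shelf.
- plunger_handle: loose round black handle, 0.18 kg, 204 mm long: grip 32 mm diameter, x = -80 to +70 mm; rubber tip 36 mm diameter at +x, steel stub 16 mm at -x. x is its long axis, roll is free. Origin: on the axis, near the balance point; grip it there. Starts on top of the short holder's prongs, too thick for the slots (origin 55 mm above the shelf; same on the long holder). Down in the wide holder: 38 mm.
- float_arm: loose green plastic float arm, 0.09 kg, 253 mm long, 14 mm high, flat on the shelf at the start. Bar 12 mm wide along x; pivot eye 30 x 26 mm at the -x end, 20 mm wide boss at x = +94 mm, brass thread 8 mm diameter at the +x end. Origin: centre of the bar, 7 mm above its underside. Down in the long holder its origin is 29 mm above the shelf.
- short_holder: The drain key's place; the plunger handle lies on it at the start. Fixed white plastic holder: base 110 x 46 x 5 mm, two upright U saddles 10 mm thick at x = +-35 mm, prongs 10 mm thick. Slots run along x, 26 mm wide (y); slot floor 22, prong tops 46 mm above the shelf. Between the saddles is only the base: room for fingers. Origin: centre of underside.
- wide_holder: The plunger handle's place; the drain key lies in it at the start. Fixed white plastic holder: base 140 x 70 x 5 mm, two upright U saddles 10 mm thick at x = +-45 mm, prongs 10 mm thick. Slots run along x, 50 mm wide (y); slot floor 22, prong tops 46 mm above the shelf. Between the saddles is only the base: room for fingers. Origin: centre of underside.
- long_holder: The float arm's place; empty at the start. Fixed white plastic holder: base 190 x 46 x 5 mm, two upright U saddles 10 mm thick at x = +-50 mm, prongs 10 mm thick. Slots run along x, 26 mm wide (y); slot floor 22, prong tops 46 mm above the shelf. Between the saddles is only the base: room for fingers. Origin: centre of underside.
- valve: loose bystander: small brass stop valve with a black cap, 56 x 34 mm, 46 mm high. Origin: centre of the underside.
- tape_roll: loose bystander: white roll of thread tape lying flat, 52 mm diameter, 20 mm high. Origin: centre of the underside.
- slip_nut: loose bystander: chromed ribbed slip nut (ring) lying flat, about 53 mm diameter, 18 mm high. Origin: centre of the underside.
Mind the look-alikes: they are no part of the job. What is shaped like the wide_holder but blue is not meant.

How it is judged:
At the end, for the whole second after the job is handed in: Key in the short, handle in the wide, float arm in the long holder: each origin within 25 mm of the holder's centre along the slot, 15 mm across it, 7 mm of its seated height, long axis within 0.2 rad of the slot (either way round), released and at rest (x of drain_key in the frame of short_holder between -0.025 and 0.025 m and y of drain_key in the frame of short_holder between -0.015 and 0.015 m and z of drain_key in the frame of short_holder between 0.02 and 0.034 m and angle between the x axis of drain_key and the x axis of short_holder, either way round below 0.2 rad and linear speed of each of drain_key, plunger_handle, float_arm below 0.02 m/s and angular speed of each of drain_key, plunger_handle, float_arm below 0.3 rad/s and contact force between the fingers and drain_key below 0.1 N and x of plunger_handle in the frame of wide_holder between -0.025 and 0.025 m and y of plunger_handle in the frame of wide_holder between -0.015 and 0.015 m and z of plunger_handle in the frame of wide_holder between 0.031 and 0.045 m and angle between the x axis of plunger_handle and the x axis of wide_holder, either way round below 0.2 rad and contact force between the fingers and plunger_handle below 0.1 N and x of float_arm in the frame of long_holder between -0.025 and 0.025 m and y of float_arm in the frame of long_holder between -0.015 and 0.015 m and z of float_arm in the frame of long_holder between 0.022 and 0.036 m and angle between the x axis of float_arm and the x axis of long_holder, either way round below 0.2 rad and contact force between the fingers and float_arm below 0.1 N); the robot touches nothing.
It fails at once if the valve, tape roll or slip nut is shifted more than 25 mm (distance of any of valve, tape_roll, slip_nut from where it was at the start of the episode above 0.025 m).
It fails at once if the key, handle or float arm is dropped (falls freely by more than about 30 mm) ((linear speed of drain_key above 0.8 m/s and contact force between the fingers and drain_key below 0.05 N) or (linear speed of plunger_handle above 0.8 m/s and contact force between the fingers and plunger_handle below 0.05 N) or (linear speed of float_arm above 0.8 m/s and contact force between the fingers and float_arm below 0.05 N)).
It also fails if it takes over 114 s, if anything falls off the work surface, if the arm or the gripper's body presses on something with over 40 N, if the wrist force passes 120 N, or if a joint passes its speed limit or range.

## Working session

There is one attempt and no reset: what is moved stays moved. The work goes in short steps, Python scripts to look and compute and a tool call to move; the robot and the scene stay as the last step left them, time stands still between calls to the robot, and variables do not carry over. Pictures are saved under pics/ and viewed, and the job is handed in when it is done.

Besides the shell and the picture viewer there is one more tool, called as name(argument=value, ...), one argument or row to a line, values as JSON. send_rows: Moves the arm, as the interface text tells. Its arguments: {"type":"object","properties":{"deltas":{"type":"array"},"force":{"type":"number"}},"required":["deltas"]}

```bash
mkdir -p pics; ls
python3 - <<'E'
from workcell import readout, optics, r
import cv2
for n in("scene","top"):
    im=optics.snapshot(n); cv2.imwrite(f"pics/{n}0.png",im[:,:,::-1])
    print(n,optics.camera_model(n))
s=readout.sense();print(s)
E
```

```text
pics
scene {'fx': 463.8264881796887, 'fy': 463.8264881796887, 'cx': 324.6623885036968, 'cy': 241.8985163796017, 'k1': -0.12166672076957347, 'rvec': array([ 0.70493175,  2.62780319, -1.11408739]), 'tvec': array([ 0.43068385, -0.19312602,  1.25463044])}
top {'fx': 484.26600401617617, 'fy': 484.26600401617617, 'cx': 320.7935535175564, 'cy': 238.7054456278611, 'k1': -0.11177612436813229, 'rvec': array([ 2.13927803, -2.09412549,  0.20472652]), 'tvec': array([0.07484107, 0.5498758 , 0.84561818])}
{'time': 0.1, 'q': array([ 9.35890582e-01,  2.45752186e-01,  1.55893436e+00,  3.15346248e-05,
        1.33871302e+00, -1.74086996e-01]), 'qd': array([ 0.00045012, -0.00107138, -0.00232931, -0.00214949,  0.0005217 ,
       -0.00160044]), 'effort': array([ 1.21233029e-04, -4.30674863e+01, -3.27127862e+01, -1.34077695e-04,
        2.87371608e-03, -2.31087699e-05]), 'position': array([0.28870918, 0.58178145, 0.23026273]), 'eef_rot': array([-7.17306717e-01, -3.05784630e+00,  2.58965955e-03]), 'wrist_force': array([0.61543725, 0.43768902, 0.09846374]), 'ft_torque': array([ 0.0066292 , -0.07299635,  0.0099184 ]), 'opening': 0.08525056398617195}
```

View pics/scene0.png

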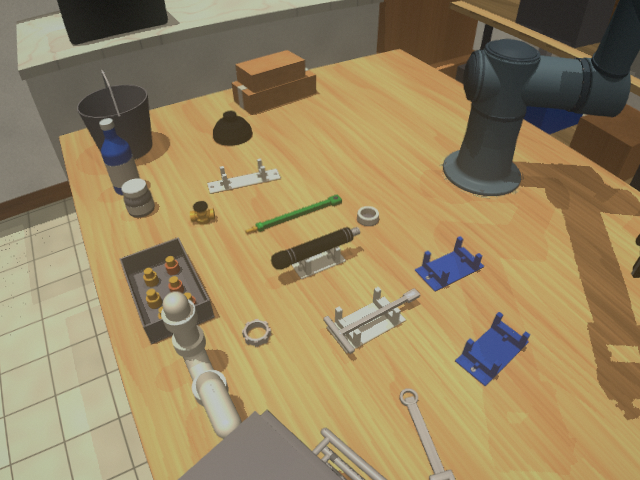

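View pics/top0.png

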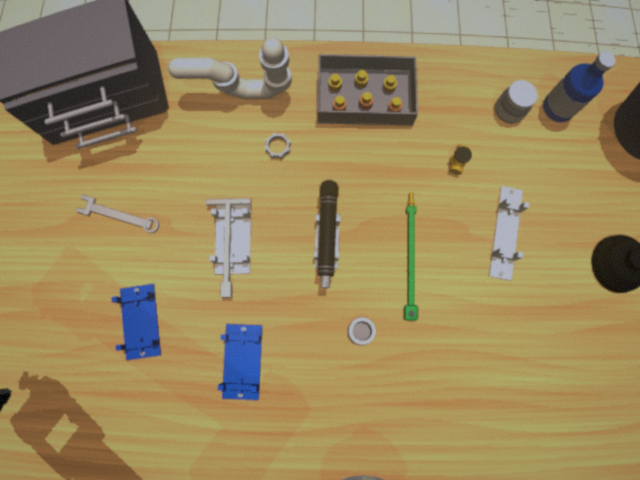

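The top view shows these candidates (pixels):
- **Wide holder:** white at (231,240), with the key on it. The blue look-alikes at (140,322) and (242,362) are not meant.
- **Key:** T-shape at (228,245). The wrench at (120,215) is not it.
- **Handle:** black, at (328,235), on the short holder. The black cup at (620,263) is not it.
- **Float arm:** green, at (411,260).
- **Long holder:** white and empty, at (507,233).
- **Bystanders:** valve (460,160), tape roll (362,331), slip nut (278,146).

Next I'll check close crops.

```bash
cat > h.py <<'E'
import numpy as np, cv2
from workcell import readout, optics, r
def cam(n):
    m=optics.camera_model(n); K=np.array([[m['fx'],0,m['cx']],[0,m['fy'],m['cy']],[0,0,1]])
    return K,np.array([m['k1'],0,0,0,0.]),np.array(m['rvec']),np.array(m['tvec'])
def px2w(n,pts,z):
    K,D,rv,t=cam(n); R=cv2.Rodrigues(rv)[0]
    u=cv2.undistortPoints(np.array(pts,float).reshape(-1,1,2),K,D).reshape(-1,2)
    d=np.c_[u,np.ones(len(u))]@R; c=-R.T@t
    z=np.broadcast_to(z,len(u)); s=(z-c[2])/d[:,2]
    return c+s[:,None]*d
def w2px(n,P):
    K,D,rv,t=cam(n); return cv2.projectPoints(np.array(P,float).reshape(-1,1,3),rv,t,K,D)[0].reshape(-1,2)
def snap(n,f,box=None,sc=1):
    im=optics.snapshot(n)[:,:,::-1].copy()
    cv2.imwrite(f"pics/{f}_full.png",im)
    if box: 
        x0,y0,x1,y1=box; im=cv2.resize(im[y0:y1,x0:x1],None,fx=sc,fy=sc,interpolation=cv2.INTER_CUBIC)
    cv2.imwrite(f"pics/{f}.png",im); return im
E
python3 - <<'E'
import cv2
im=cv2.imread('pics/top0.png')
for k,(x0,y0,x1,y1) in dict(a=(195,180,355,300),b=(390,180,550,330)).items():
    c=cv2.resize(im[y0:y1,x0:x1],None,fx=5 if k=='a' else 4,fy=5 if k=='a' else 4,interpolation=cv2.INTER_CUBIC)
    cv2.imwrite(f'pics/crop_{k}.png',c)
E
```

```text
(no output)
```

View pics/crop_a.png

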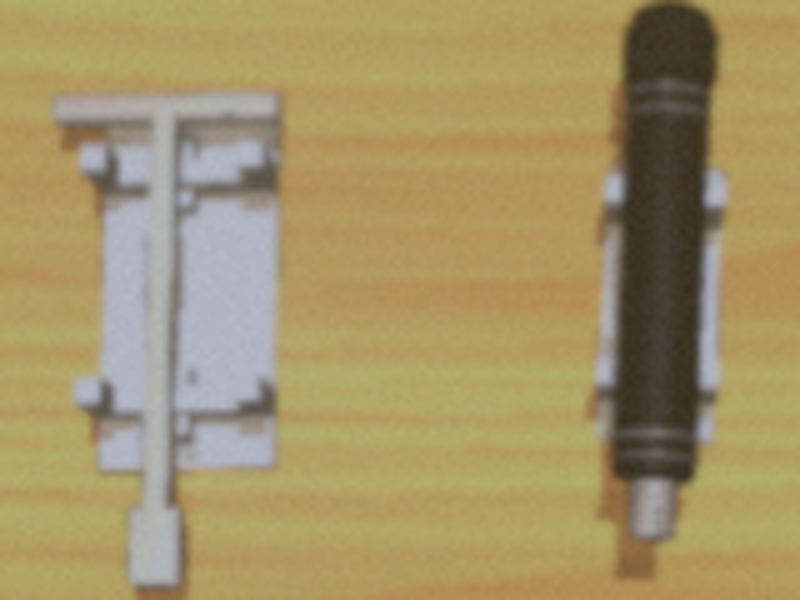

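View pics/crop_b.png

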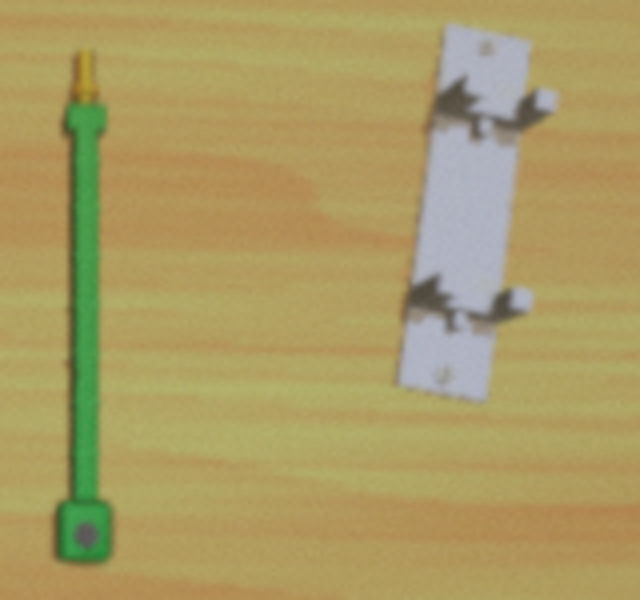

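```bash
cat > m.py <<'E'
from h import *
from scipy.optimize import least_squares
def fit(objpts,px,n="top",x0=(0.5,0,np.pi/2*0)):
    objpts=np.array(objpts,float);px=np.array(px,float)
    def f(p,full=False):
        c,s=np.cos(p[2]),np.sin(p[2]); R=np.array([[c,-s,0],[s,c,0],[0,0,1]])
        return (w2px(n,objpts@R.T+[p[0],p[1],0])-px).ravel()
    g=least_squares(f,x0,loss='soft_l1'); return g.x,f(g.x).reshape(-1,2).round(1).tolist()
def A(*q): return [(x/5+195,y/5+180) for x,y in q]
def B(*q): return [(x/4+390,y/4+180) for x,y in q]
if __name__=="__main__":
    K=px2w("top",A((165,108),(52,110),(278,105),(155,585)),[.032,.032,.032,.035]);print("key",K.round(4))
    P=px2w("top",A((672,3),(650,542)),.055);print("handle",P.round(4),np.linalg.norm(P[0]-P[1]))
    F=px2w("top",B((85,50),(86,119),(84,562)),[.007,.014,.014]);print("float",F.round(4),np.linalg.norm(F[0]-F[2]))
    # base corners
    print("long", fit([(.095,.023,.005),(.095,-.023,.005),(-.095,.023,.005),(-.095,-.023,.005),(.05,-.018,.046),(-.05,-.018,.046)],B((446,25),(530,42),(398,384),(486,401),(545,100),(519,300))))
    print("wide", fit([(-.07,.035,.005),(-.07,-.035,.005),(.045,.030,.046),(-.045,.030,.046)],A((100,470),(274,467),(93,158),(86,390))))
    print("short", fit([(-.055,.023,.005),(-.055,-.023,.005),(.035,-.018,.046),(-.035,-.018,.046)],A((598,440),(713,441),(716,190),(710,378))))
E
python3 m.py
```

```text
key [[0.6223 0.2686 0.032 ]
 [0.6207 0.313  0.032 ]
 [0.6243 0.2245 0.032 ]
 [0.4374 0.2611 0.035 ]]
handle [[0.6612 0.0726 0.055 ]
 [0.4559 0.0769 0.055 ]] 0.20530190875396337
float [[ 0.6558 -0.0925  0.007 ]
 [ 0.6182 -0.091   0.014 ]
 [ 0.402  -0.0873  0.014 ]] 0.253949193577876
long (array([ 0.57889863, -0.2841756 , -0.18412271]), [[-0.3, -0.8], [0.4, -0.4], [-0.5, 0.4], [0.0, 0.7], [-0.0, 0.1], [0.4, -0.1]])
wide (array([0.55481384, 0.26044432, 0.04352731]), [[-0.6, 0.1], [0.3, 0.0], [-0.1, -0.2], [0.3, 0.1]])
short (array([ 0.55489589,  0.07352741, -0.02297015]), [[-0.1, -0.3], [0.6, 0.5], [-0.1, 0.5], [-0.3, -0.6]])
```

```bash
cat > plan.py <<'E'
from h import *
import sys
from scipy.spatial.transform import Rotation as Ro
def plan(x,y,z,psi):
    """psi: object yaw; tool y axis to be at psi+90 mod 180. prints delta in units"""
    s=readout.sense(); R=Ro.from_rotvec(s['eef_rot'])
    best=None
    for k in(0,1):
        a=psi+np.pi+k*np.pi  # tool x direction
        T=Ro.from_matrix(np.array([[np.cos(a),np.sin(a),0],[np.sin(a),-np.cos(a),0],[0,0,-1]]))
        w=(T*R.inv()).as_rotvec()
        if best is None or np.linalg.norm(w)<np.linalg.norm(best): best=w
    d=np.array([x,y,z])-s['position']
    print("t",round(s['time'],2),"pos",s['position'].round(4),"open",round(s['opening'],4),"F",s['wrist_force'].round(1),"q",s['q'].round(2))
    print("d mm",(d*1000).round(1),"units",(d/.025).round(3),"turn units",(best/.08).round(3))
if __name__=="__main__": plan(*map(float,sys.argv[1:5]))
E
cat > ov.py <<'E'
from h import *
import sys
HS=dict(long=(.5789,-.2842,-.184,.19,.046,.05,.026),wide=(.5548,.2604,.0435,.14,.07,.045,.05),short=(.5549,.0735,-.023,.11,.046,.035,.026))
def draw(n,im):
    for x,y,a,L,W,s,sl in HS.values():
        c,si=np.cos(a),np.sin(a)
        f=lambda P:w2px(n,[(x+c*p-si*q,y+si*p+c*q,h) for p,q,h in P])
        polys=[[(L/2,W/2,.005),(L/2,-W/2,.005),(-L/2,-W/2,.005),(-L/2,W/2,.005)]]
        for sx in(-s,s):
            for sy in(-1,1):
                q0=sy*sl/2;q1=sy*(sl/2+.01)
                polys.append([(sx-.005,q0,.046),(sx+.005,q0,.046),(sx+.005,q1,.046),(sx-.005,q1,.046)])
        for P in polys: cv2.polylines(im,[np.round(f(P)*16).astype(np.int32)],True,(0,0,255),1,cv2.LINE_AA,4)
E
python3 plan.py .5464 .2655 .16 .0406
python3 - <<'E'
from ov import *
S=4
o=[]
for n in("top","scene"):
    im=cv2.imread(f'pics/{n}0.png'); draw(n,im)
    c=im[170:310,190:540] if n=="top" else im[150:370,190:440]
    cv2.imwrite(f'pics/ov_{n}.png',cv2.resize(c,None,fx=2.2,fy=2.2,interpolation=cv2.INTER_CUBIC))
print("valve,tape,nut",px2w("top",[(460,160),(362,331),(278,146)],.02).round(3))
E
```

```text
t 0.1 pos [0.2887 0.5818 0.2303] open 0.0853 F [0.6 0.4 0.1] q [ 0.94  0.25  1.56  0.    1.34 -0.17]
d mm [ 257.7 -316.3  -70.3] units [ 10.308 -12.651  -2.811] turn units [ 0.021 -0.009  6.268]
valve,tape,nut [[ 0.723 -0.191  0.02 ]
 [ 0.381  0.006  0.02 ]
 [ 0.744  0.177  0.02 ]]
```

View pics/ov_top.png

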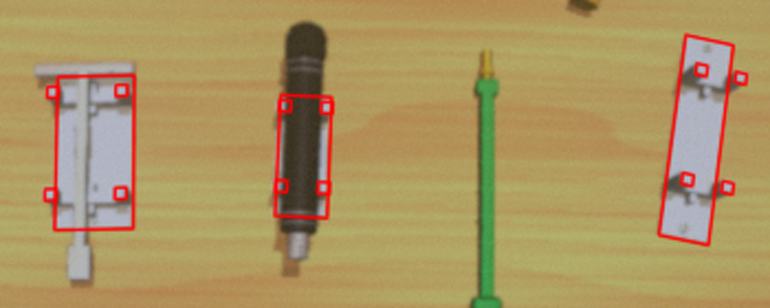

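View pics/ov_scene.png

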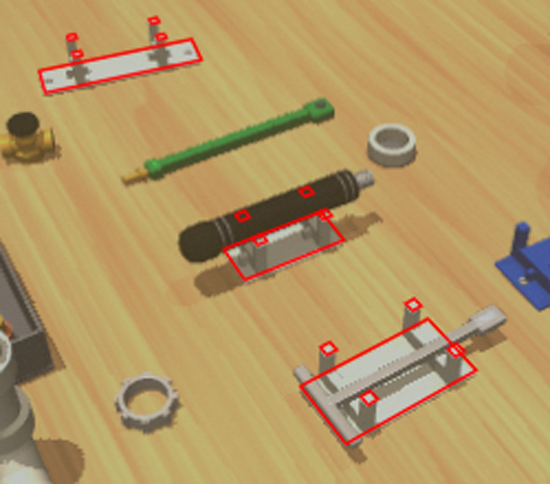

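The overlays match the holders in both cameras, so I'll go to the key.

send_rows(
  deltas=[
    {"jaw": 1, "dx": 0.79, "dy": -0.97, "dz": -0.21, "wz": 0.48},
    {"jaw": 1, "dx": 0.79, "dy": -0.97, "dz": -0.21, "wz": 0.48},
    {"jaw": 1, "dx": 0.79, "dy": -0.97, "dz": -0.21, "wz": 0.48},
    {"jaw": 1, "dx": 0.79, "dy": -0.97, "dz": -0.21, "wz": 0.48},
    {"jaw": 1, "dx": 0.79, "dy": -0.97, "dz": -0.21, "wz": 0.48},
    {"jaw": 1, "dx": 0.79, "dy": -0.97, "dz": -0.21, "wz": 0.48},
    {"jaw": 1, "dx": 0.79, "dy": -0.97, "dz": -0.21, "wz": 0.48},
    {"jaw": 1, "dx": 0.79, "dy": -0.97, "dz": -0.21, "wz": 0.48},
    {"jaw": 1, "dx": 0.79, "dy": -0.97, "dz": -0.21, "wz": 0.48},
    {"jaw": 1, "dx": 0.79, "dy": -0.97, "dz": -0.21, "wz": 0.48},
    {"jaw": 1, "dx": 0.79, "dy": -0.97, "dz": -0.21, "wz": 0.48},
    {"jaw": 1, "dx": 0.79, "dy": -0.97, "dz": -0.21, "wz": 0.48},
    {"jaw": 1, "dx": 0.79, "dy": -0.97, "dz": -0.21, "wz": 0.48},
    {"jaw": 1},
    {"jaw": 1},
    {"jaw": 1},
  ],
  force=40,
)

```text
schema error: expected keys jaw, dx, dy, dz, wx, wy, wz
```

```bash
python3 plan.py .5464 .2655 .011 .0406
```

```text
t 0.1 pos [0.2887 0.5818 0.2303] open 0.0853 F [0.6 0.4 0.1] q [ 0.94  0.25  1.56  0.    1.34 -0.17]
d mm [ 257.7 -316.3 -219.3] units [ 10.308 -12.651  -8.771] turn units [ 0.021 -0.009  6.268]
```

All keys are required in every row.

send_rows(
  deltas=[
    {"jaw": 1, "dx": 0.79, "dy": -0.97, "dz": -0.21, "wx": 0, "wy": 0, "wz": 0.48},
    {"jaw": 1, "dx": 0.79, "dy": -0.97, "dz": -0.21, "wx": 0, "wy": 0, "wz": 0.48},
    {"jaw": 1, "dx": 0.79, "dy": -0.97, "dz": -0.21, "wx": 0, "wy": 0, "wz": 0.48},
    {"jaw": 1, "dx": 0.79, "dy": -0.97, "dz": -0.21, "wx": 0, "wy": 0, "wz": 0.48},
    {"jaw": 1, "dx": 0.79, "dy": -0.97, "dz": -0.21, "wx": 0, "wy": 0, "wz": 0.48},
    {"jaw": 1, "dx": 0.79, "dy": -0.97, "dz": -0.21, "wx": 0, "wy": 0, "wz": 0.48},
    {"jaw": 1, "dx": 0.79, "dy": -0.97, "dz": -0.21, "wx": 0, "wy": 0, "wz": 0.48},
    {"jaw": 1, "dx": 0.79, "dy": -0.97, "dz": -0.21, "wx": 0, "wy": 0, "wz": 0.48},
    {"jaw": 1, "dx": 0.79, "dy": -0.97, "dz": -0.21, "wx": 0, "wy": 0, "wz": 0.48},
    {"jaw": 1, "dx": 0.79, "dy": -0.97, "dz": -0.21, "wx": 0, "wy": 0, "wz": 0.48},
    {"jaw": 1, "dx": 0.79, "dy": -0.97, "dz": -0.21, "wx": 0, "wy": 0, "wz": 0.48},
    {"jaw": 1, "dx": 0.79, "dy": -0.97, "dz": -0.21, "wx": 0, "wy": 0, "wz": 0.48},
    {"jaw": 1, "dx": 0.79, "dy": -0.97, "dz": -0.21, "wx": 0, "wy": 0, "wz": 0.48},
    {"jaw": 1, "dx": 0, "dy": 0, "dz": 0, "wx": 0, "wy": 0, "wz": 0},
    {"jaw": 1, "dx": 0, "dy": 0, "dz": 0, "wx": 0, "wy": 0, "wz": 0},
    {"jaw": 1, "dx": 0, "dy": 0, "dz": 0, "wx": 0, "wy": 0, "wz": 0},
  ],
  force=40,
)

```text
time: 1.43
position: [0.5453, 0.2671, 0.1627]
eef_rot: [0.06, -3.14, -0.0]
wrist_force: [0.6, 0.1, -0.1]
opening: 0.0854
```

```bash
python3 plan.py .5464 .2655 .011 .0406
```

```text
t 1.43 pos [0.5453 0.2671 0.1627] open 0.0854 F [ 0.6  0.1 -0.1] q [ 0.27  0.22  1.72  0.    1.2  -1.34]
d mm [   1.1   -1.6 -151.7] units [ 0.043 -0.066 -6.068] turn units [-0.001 -0.012  0.034]
```

send_rows(
  deltas=[
    {"jaw": 1, "dx": 0.04, "dy": -0.06, "dz": -0.8, "wx": 0, "wy": 0, "wz": 0.03},
    {"jaw": 1, "dx": 0, "dy": 0, "dz": -0.8, "wx": 0, "wy": 0, "wz": 0},
    {"jaw": 1, "dx": 0, "dy": 0, "dz": -0.8, "wx": 0, "wy": 0, "wz": 0},
    {"jaw": 1, "dx": 0, "dy": 0, "dz": -0.8, "wx": 0, "wy": 0, "wz": 0},
    {"jaw": 1, "dx": 0, "dy": 0, "dz": -0.8, "wx": 0, "wy": 0, "wz": 0},
    {"jaw": 1, "dx": 0, "dy": 0, "dz": -0.8, "wx": 0, "wy": 0, "wz": 0},
    {"jaw": 1, "dx": 0, "dy": 0, "dz": -0.5, "wx": 0, "wy": 0, "wz": 0},
    {"jaw": 1, "dx": 0, "dy": 0, "dz": -0.4, "wx": 0, "wy": 0, "wz": 0},
    {"jaw": 1, "dx": 0, "dy": 0, "dz": -0.3, "wx": 0, "wy": 0, "wz": 0},
    {"jaw": 1, "dx": 0, "dy": 0, "dz": 0, "wx": 0, "wy": 0, "wz": 0},
    {"jaw": 1, "dx": 0, "dy": 0, "dz": 0, "wx": 0, "wy": 0, "wz": 0},
  ],
  force=40,
)

```text
time: 2.35
position: [0.547, 0.2658, 0.0135]
eef_rot: [-0.065, 3.14, 0.0]
wrist_force: [-0.1, 0.2, 0.2]
opening: 0.0853
```

```bash
python3 plan.py .5464 .2655 .011 .0406; python3 -c "
from h import *
snap('top','k1',(170,150,370,300),4)"
```

```text
t 2.35 pos [0.547  0.2658 0.0135] open 0.0853 F [-0.1  0.2  0.2] q [ 0.27  0.43  1.77  0.    0.94 -1.35]
d mm [-0.6 -0.3 -2.5] units [-0.025 -0.012 -0.098] turn units [-0.002  0.007 -0.006]
```

View pics/k1.png

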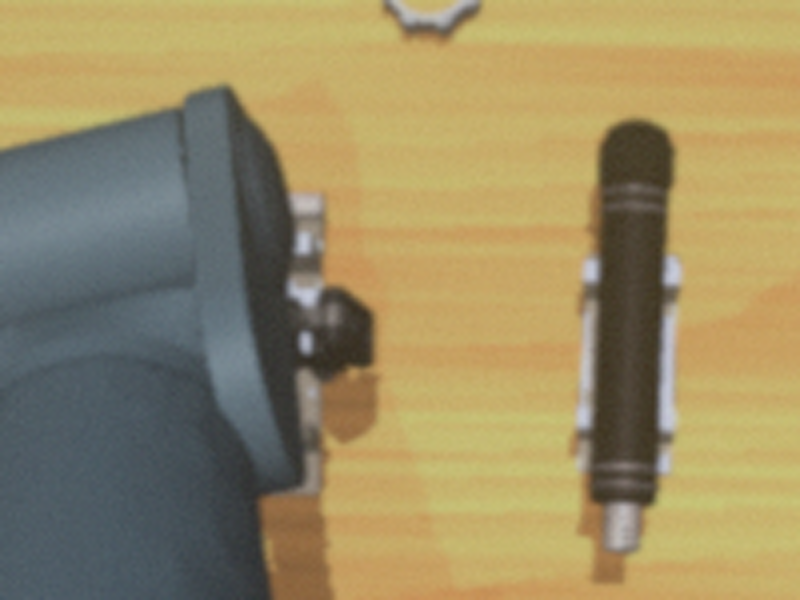

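The arm hides the key in this view, but the visible finger, near crop (345,330), clears the holder and no force shows. Closing.

send_rows(
  deltas=[
    {"jaw": 0, "dx": 0, "dy": 0, "dz": -0.06, "wx": 0, "wy": 0, "wz": 0},
    {"jaw": 0, "dx": 0, "dy": 0, "dz": 0, "wx": 0, "wy": 0, "wz": 0},
    {"jaw": 0, "dx": 0, "dy": 0, "dz": 0, "wx": 0, "wy": 0, "wz": 0},
    {"jaw": 0, "dx": 0, "dy": 0, "dz": 0, "wx": 0, "wy": 0, "wz": 0},
    {"jaw": 0, "dx": 0, "dy": 0, "dz": 0, "wx": 0, "wy": 0, "wz": 0},
    {"jaw": 0, "dx": 0, "dy": 0, "dz": 0, "wx": 0, "wy": 0, "wz": 0},
    {"jaw": 0, "dx": 0, "dy": 0, "dz": 0, "wx": 0, "wy": 0, "wz": 0},
    {"jaw": 0, "dx": 0, "dy": 0, "dz": 0, "wx": 0, "wy": 0, "wz": 0},
    {"jaw": 0, "dx": 0, "dy": 0, "dz": 0, "wx": 0, "wy": 0, "wz": 0},
    {"jaw": 0, "dx": 0, "dy": 0, "dz": 0, "wx": 0, "wy": 0, "wz": 0},
  ],
  force=40,
)

```text
time: 3.23
position: [0.5469, 0.2655, 0.0118]
eef_rot: [-0.064, 3.141, 0.0]
wrist_force: [-0.2, -0.5, 2.2]
opening: 0.0092
```

```bash
python3 plan.py .5464 .2655 .16 .0406
```

```text
t 3.23 pos [0.5469 0.2655 0.0118] open 0.0092 F [-0.2 -0.5  2.2] q [ 0.27  0.43  1.77 -0.    0.94 -1.35]
d mm [ -0.5   0.  148.2] units [-0.022  0.     5.93 ] turn units [-0.001  0.003 -0.003]
```

send_rows(
  deltas=[
    {"jaw": 0, "dx": 0, "dy": 0, "dz": 0.3, "wx": 0, "wy": 0, "wz": 0},
    {"jaw": 0, "dx": 0, "dy": 0, "dz": 0.6, "wx": 0, "wy": 0, "wz": 0},
    {"jaw": 0, "dx": 0, "dy": 0, "dz": 0.8, "wx": 0, "wy": 0, "wz": 0},
    {"jaw": 0, "dx": 0, "dy": 0, "dz": 0.8, "wx": 0, "wy": 0, "wz": 0},
    {"jaw": 0, "dx": 0, "dy": 0, "dz": 0.8, "wx": 0, "wy": 0, "wz": 0},
    {"jaw": 0, "dx": 0, "dy": 0, "dz": 0.8, "wx": 0, "wy": 0, "wz": 0},
    {"jaw": 0, "dx": 0, "dy": 0, "dz": 0.8, "wx": 0, "wy": 0, "wz": 0},
    {"jaw": 0, "dx": 0, "dy": 0, "dz": 0.7, "wx": 0, "wy": 0, "wz": 0},
    {"jaw": 0, "dx": 0, "dy": 0, "dz": 0.3, "wx": 0, "wy": 0, "wz": 0},
    {"jaw": 0, "dx": 0, "dy": 0, "dz": 0, "wx": 0, "wy": 0, "wz": 0},
    {"jaw": 0, "dx": 0, "dy": 0, "dz": 0, "wx": 0, "wy": 0, "wz": 0},
  ],
  force=40,
)

```text
time: 4.15
position: [0.5464, 0.2653, 0.1585]
eef_rot: [0.064, -3.14, 0.0]
wrist_force: [-0.3, -0.4, -2.1]
opening: 0.009
```

```bash
python3 plan.py .5789 -.2842 .16 -.184; python3 -c "
from h import *
snap('scene','k2')"
```

```text
t 4.15 pos [0.5464 0.2653 0.1585] open 0.009 F [-0.3 -0.4 -2.1] q [ 0.27  0.22  1.73 -0.    1.2  -1.35]
d mm [  32.5 -549.5    1.5] units [  1.3  -21.98   0.06] turn units [ 2.000e-03 -8.000e-03 -2.809e+00]
```

View pics/k2.png

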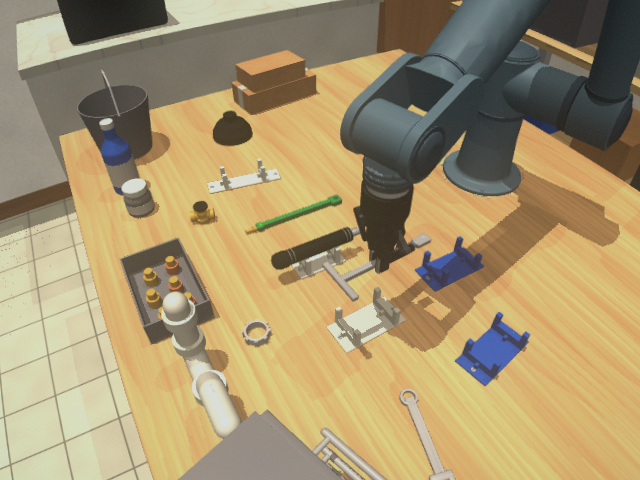

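The key (about (350,270)) hangs level in the gripper, and the wide holder is now empty. Carrying it to the long holder.

send_rows(
  deltas=[
    {"jaw": 0, "dx": 0, "dy": -0.4, "dz": 0, "wx": 0, "wy": 0, "wz": 0},
    {"jaw": 0, "dx": 0.06, "dy": -0.8, "dz": 0, "wx": 0, "wy": 0, "wz": -0.14},
    {"jaw": 0, "dx": 0.06, "dy": -1, "dz": 0, "wx": 0, "wy": 0, "wz": -0.14},
    {"jaw": 0, "dx": 0.06, "dy": -1, "dz": 0, "wx": 0, "wy": 0, "wz": -0.14},
    {"jaw": 0, "dx": 0.06, "dy": -1, "dz": 0, "wx": 0, "wy": 0, "wz": -0.14},
    {"jaw": 0, "dx": 0.06, "dy": -1, "dz": 0, "wx": 0, "wy": 0, "wz": -0.14},
    {"jaw": 0, "dx": 0.06, "dy": -1, "dz": 0, "wx": 0, "wy": 0, "wz": -0.14},
    {"jaw": 0, "dx": 0.06, "dy": -1, "dz": 0, "wx": 0, "wy": 0, "wz": -0.14},
    {"jaw": 0, "dx": 0.06, "dy": -1, "dz": 0, "wx": 0, "wy": 0, "wz": -0.14},
    {"jaw": 0, "dx": 0.06, "dy": -1, "dz": 0, "wx": 0, "wy": 0, "wz": -0.14},
    {"jaw": 0, "dx": 0.06, "dy": -1, "dz": 0, "wx": 0, "wy": 0, "wz": -0.14},
    {"jaw": 0, "dx": 0.06, "dy": -1, "dz": 0, "wx": 0, "wy": 0, "wz": -0.14},
    {"jaw": 0, "dx": 0.06, "dy": -1, "dz": 0, "wx": 0, "wy": 0, "wz": -0.14},
    {"jaw": 0, "dx": 0.06, "dy": -1, "dz": 0, "wx": 0, "wy": 0, "wz": -0.14},
    {"jaw": 0, "dx": 0.06, "dy": -1, "dz": 0, "wx": 0, "wy": 0, "wz": -0.14},
    {"jaw": 0, "dx": 0.06, "dy": -1, "dz": 0, "wx": 0, "wy": 0, "wz": -0.14},
    {"jaw": 0, "dx": 0.06, "dy": -1, "dz": 0, "wx": 0, "wy": 0, "wz": -0.14},
    {"jaw": 0, "dx": 0.06, "dy": -1, "dz": 0, "wx": 0, "wy": 0, "wz": -0.14},
    {"jaw": 0, "dx": 0.06, "dy": -1, "dz": 0, "wx": 0, "wy": 0, "wz": -0.14},
    {"jaw": 0, "dx": 0.06, "dy": -1, "dz": 0, "wx": 0, "wy": 0, "wz": -0.14},
  ],
)

```text
time: 5.87
position: [0.5739, -0.2159, 0.1573]
eef_rot: [-0.271, -3.127, -0.002]
wrist_force: [-0.4, 0.3, -1.0]
opening: 0.0092
```

send_rows(
  deltas=[
    {"jaw": 0, "dx": 0.06, "dy": -1, "dz": 0, "wx": 0, "wy": 0, "wz": -0.15},
    {"jaw": 0, "dx": 0.06, "dy": -1, "dz": 0, "wx": 0, "wy": 0, "wz": 0},
    {"jaw": 0, "dx": 0.04, "dy": -0.78, "dz": 0, "wx": 0, "wy": 0, "wz": 0},
    {"jaw": 0, "dx": 0, "dy": 0, "dz": 0, "wx": 0, "wy": 0, "wz": 0},
    {"jaw": 0, "dx": 0, "dy": 0, "dz": 0, "wx": 0, "wy": 0, "wz": 0},
    {"jaw": 0, "dx": 0, "dy": 0, "dz": 0, "wx": 0, "wy": 0, "wz": 0},
  ],
)

```text
time: 6.37
position: [0.5784, -0.2834, 0.1578]
eef_rot: [-0.289, -3.126, -0.002]
wrist_force: [0.3, 0.2, -2.1]
opening: 0.009
```

```bash
python3 plan.py .5789 -.2842 .013 -.184; python3 -c "
from h import *
snap('scene','k3')
snap('top','k3t')"
```

```text
t 6.37 pos [ 0.5784 -0.2834  0.1578] open 0.009 F [ 0.3  0.2 -2.1] q [-0.63  0.3   1.63  0.    1.21 -2.02]
d mm [   0.5   -0.8 -144.8] units [ 0.019 -0.031 -5.791] turn units [-0.02  -0.024  0.002]
```

View pics/k3.png

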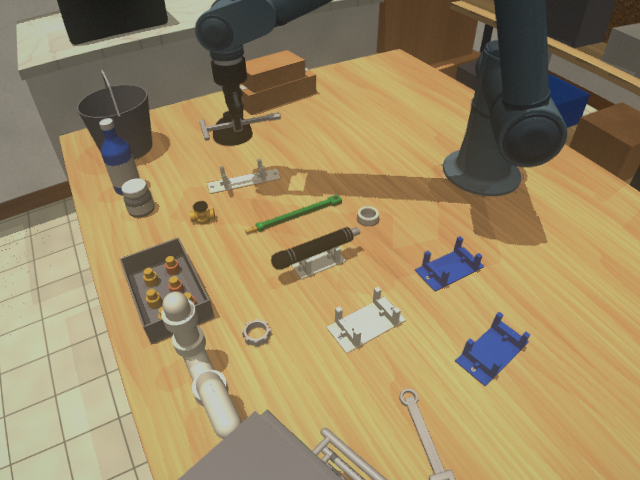

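View pics/k3t.png

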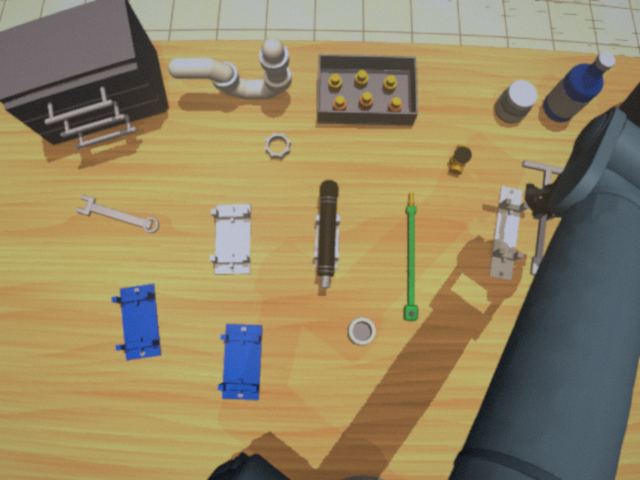

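The key (scene (240,125), top (541,220)) hangs parallel to the long holder, and the bystanders haven't moved. Lowering it.

send_rows(
  deltas=[
    {"jaw": 0, "dx": 0.02, "dy": -0.03, "dz": -0.4, "wx": -0.02, "wy": -0.02, "wz": 0},
    {"jaw": 0, "dx": 0, "dy": 0, "dz": -0.8, "wx": 0, "wy": 0, "wz": 0},
    {"jaw": 0, "dx": 0, "dy": 0, "dz": -0.8, "wx": 0, "wy": 0, "wz": 0},
    {"jaw": 0, "dx": 0, "dy": 0, "dz": -0.8, "wx": 0, "wy": 0, "wz": 0},
    {"jaw": 0, "dx": 0, "dy": 0, "dz": -0.8, "wx": 0, "wy": 0, "wz": 0},
    {"jaw": 0, "dx": 0, "dy": 0, "dz": -0.6, "wx": 0, "wy": 0, "wz": 0},
    {"jaw": 0, "dx": 0, "dy": 0, "dz": -0.4, "wx": 0, "wy": 0, "wz": 0},
    {"jaw": 0, "dx": 0, "dy": 0, "dz": -0.3, "wx": 0, "wy": 0, "wz": 0},
    {"jaw": 0, "dx": 0, "dy": 0, "dz": -0.3, "wx": 0, "wy": 0, "wz": 0},
    {"jaw": 0, "dx": 0, "dy": 0, "dz": -0.2, "wx": 0, "wy": 0, "wz": 0},
    {"jaw": 0, "dx": 0, "dy": 0, "dz": -0.2, "wx": 0, "wy": 0, "wz": 0},
    {"jaw": 0, "dx": 0, "dy": 0, "dz": -0.12, "wx": 0, "wy": 0, "wz": 0},
    {"jaw": 0, "dx": 0, "dy": 0, "dz": 0, "wx": 0, "wy": 0, "wz": 0},
    {"jaw": 0, "dx": 0, "dy": 0, "dz": 0, "wx": 0, "wy": 0, "wz": 0},
  ],
)

```text
time: 7.63
position: [0.58, -0.285, 0.0163]
eef_rot: [0.288, 3.126, -0.003]
wrist_force: [1.1, -0.1, -1.0]
opening: 0.0088
```

```bash
python3 plan.py .5789 -.2842 .0115 -.184; python3 -c "
from h import *
snap('scene','k4',(180,90,320,210),5)"
```

```text
t 7.63 pos [ 0.58   -0.285   0.0163] open 0.0088 F [ 1.1 -0.1 -1. ] q [-0.63  0.5   1.66 -0.    0.98 -2.02]
d mm [-1.1  0.8 -4.8] units [-0.042  0.031 -0.192] turn units [0.024 0.025 0.   ]
```

View pics/k4.png

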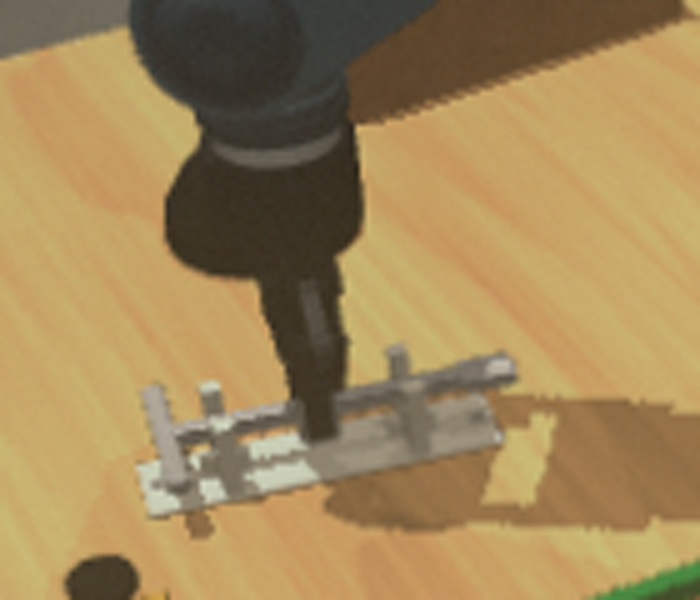

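send_rows(
  deltas=[
    {"jaw": 0, "dx": 0, "dy": 0, "dz": -0.1, "wx": 0, "wy": 0, "wz": 0},
    {"jaw": 0, "dx": 0, "dy": 0, "dz": -0.08, "wx": 0, "wy": 0, "wz": 0},
    {"jaw": 0, "dx": 0, "dy": 0, "dz": 0, "wx": 0, "wy": 0, "wz": 0},
    {"jaw": 0, "dx": 0, "dy": 0, "dz": 0, "wx": 0, "wy": 0, "wz": 0},
  ],
)

```text
time: 8.02
position: [0.5801, -0.285, 0.0118]
eef_rot: [0.288, 3.126, -0.003]
wrist_force: [0.5, 0.2, -1.3]
opening: 0.0096
```

```bash
python3 plan.py .5789 -.2842 .0115 -.184
```

```text
t 8.02 pos [ 0.5801 -0.285   0.0118] open 0.0096 F [ 0.5  0.2 -1.3] q [-0.63  0.5   1.66 -0.    0.97 -2.02]
d mm [-1.2  0.8 -0.3] units [-0.047  0.031 -0.012] turn units [0.026 0.028 0.   ]
```

send_rows(
  deltas=[
    {"jaw": 0, "dx": 0, "dy": 0, "dz": -0.04, "wx": 0, "wy": 0, "wz": 0},
    {"jaw": 0, "dx": 0, "dy": 0, "dz": 0, "wx": 0, "wy": 0, "wz": 0},
    {"jaw": 0.3, "dx": 0, "dy": 0, "dz": 0, "wx": 0, "wy": 0, "wz": 0},
    {"jaw": 0.6, "dx": 0, "dy": 0, "dz": 0, "wx": 0, "wy": 0, "wz": 0},
    {"jaw": 1, "dx": 0, "dy": 0, "dz": 0, "wx": 0, "wy": 0, "wz": 0},
    {"jaw": 1, "dx": 0, "dy": 0, "dz": 0, "wx": 0, "wy": 0, "wz": 0},
    {"jaw": 1, "dx": 0, "dy": 0, "dz": 0, "wx": 0, "wy": 0, "wz": 0},
    {"jaw": 1, "dx": 0, "dy": 0, "dz": 0, "wx": 0, "wy": 0, "wz": 0},
    {"jaw": 1, "dx": 0, "dy": 0, "dz": 0, "wx": 0, "wy": 0, "wz": 0},
    {"jaw": 1, "dx": 0, "dy": 0, "dz": 0.4, "wx": 0, "wy": 0, "wz": 0},
    {"jaw": 1, "dx": 0, "dy": 0, "dz": 0.8, "wx": 0, "wy": 0, "wz": 0},
    {"jaw": 1, "dx": 0, "dy": 0, "dz": 0.9, "wx": 0, "wy": 0, "wz": 0},
    {"jaw": 1, "dx": 0, "dy": 0, "dz": 0.9, "wx": 0, "wy": 0, "wz": 0},
    {"jaw": 1, "dx": 0, "dy": 0, "dz": 0.9, "wx": 0, "wy": 0, "wz": 0},
    {"jaw": 1, "dx": 0, "dy": 0, "dz": 0.9, "wx": 0, "wy": 0, "wz": 0},
    {"jaw": 1, "dx": 0, "dy": 0, "dz": 0.9, "wx": 0, "wy": 0, "wz": 0},
    {"jaw": 1, "dx": 0, "dy": 0, "dz": 0.5, "wx": 0, "wy": 0, "wz": 0},
    {"jaw": 1, "dx": 0, "dy": 0, "dz": 0, "wx": 0, "wy": 0, "wz": 0},
  ],
)

```text
time: 9.52
position: [0.5816, -0.2861, 0.1701]
eef_rot: [0.288, 3.12, -0.008]
wrist_force: [-0.1, 0.9, -0.1]
opening: 0.0855
```

```bash
python3 plan.py .5605 .0748 .16 -.021; python3 -c "
from h import *
snap('scene','k5',(180,90,320,210),5)
snap('top','k5t')"
```

```text
t 9.52 pos [ 0.5816 -0.2861  0.1701] open 0.0855 F [-0.1  0.9 -0.1] q [-0.63  0.29  1.62 -0.    1.22 -2.02]
d mm [-21.1 360.9 -10.1] units [-0.845 14.435 -0.405] turn units [0.067 0.101 2.036]
```

View pics/k5.png

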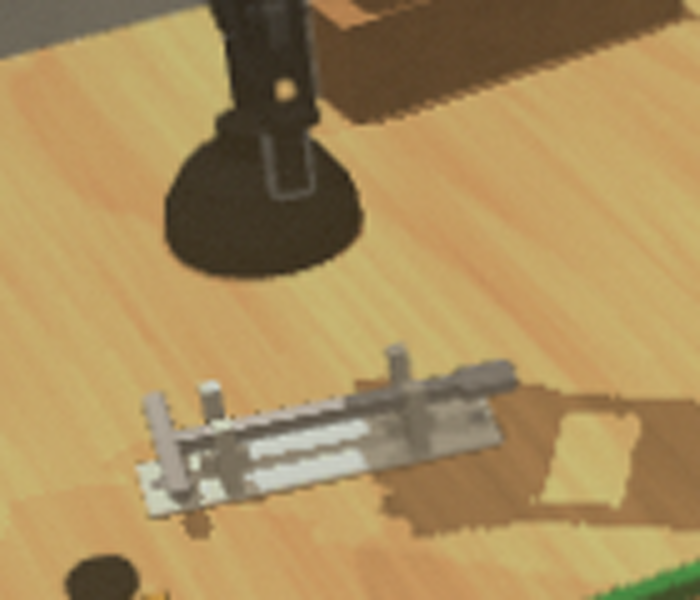

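The key lies down in both saddles of the long holder. Next is the handle.

send_rows(
  deltas=[
    {"jaw": 1, "dx": -0.05, "dy": 0.9, "dz": 0, "wx": 0.01, "wy": 0.01, "wz": 0.13},
    {"jaw": 1, "dx": -0.05, "dy": 1, "dz": 0, "wx": 0.01, "wy": 0.01, "wz": 0.14},
    {"jaw": 1, "dx": -0.05, "dy": 1, "dz": 0, "wx": 0.01, "wy": 0.01, "wz": 0.14},
    {"jaw": 1, "dx": -0.05, "dy": 1, "dz": 0, "wx": 0.01, "wy": 0.01, "wz": 0.14},
    {"jaw": 1, "dx": -0.06, "dy": 1, "dz": 0, "wx": 0.01, "wy": 0.01, "wz": 0.14},
    {"jaw": 1, "dx": -0.06, "dy": 1, "dz": 0, "wx": 0.01, "wy": 0.01, "wz": 0.14},
    {"jaw": 1, "dx": -0.06, "dy": 1, "dz": 0, "wx": 0.01, "wy": 0.01, "wz": 0.14},
    {"jaw": 1, "dx": -0.06, "dy": 1, "dz": 0, "wx": 0, "wy": 0.01, "wz": 0.14},
    {"jaw": 1, "dx": -0.06, "dy": 1, "dz": 0, "wx": 0, "wy": 0.01, "wz": 0.14},
    {"jaw": 1, "dx": -0.06, "dy": 1, "dz": 0, "wx": 0, "wy": 0.01, "wz": 0.14},
    {"jaw": 1, "dx": -0.06, "dy": 1, "dz": 0, "wx": 0, "wy": 0, "wz": 0.14},
    {"jaw": 1, "dx": -0.06, "dy": 1, "dz": 0, "wx": 0, "wy": 0, "wz": 0.14},
    {"jaw": 1, "dx": -0.06, "dy": 1, "dz": 0, "wx": 0, "wy": 0, "wz": 0.14},
    {"jaw": 1, "dx": -0.06, "dy": 1, "dz": 0, "wx": 0, "wy": 0, "wz": 0.14},
    {"jaw": 1, "dx": -0.06, "dy": 0.54, "dz": 0, "wx": 0, "wy": 0, "wz": 0.09},
    {"jaw": 1, "dx": 0, "dy": 0, "dz": 0, "wx": 0, "wy": 0, "wz": 0},
    {"jaw": 1, "dx": 0, "dy": 0, "dz": 0, "wx": 0, "wy": 0, "wz": 0},
    {"jaw": 1, "dx": 0, "dy": 0, "dz": 0, "wx": 0, "wy": 0, "wz": 0},
  ],
)

```text
time: 11.12
position: [0.558, 0.0755, 0.1648]
eef_rot: [-0.034, -3.133, -0.005]
wrist_force: [0.2, -0.1, -0.5]
opening: 0.0853
```

```bash
python3 plan.py .5605 .0748 .034 -.021
python3 -c "
import cv2
im=cv2.imread('pics/k5t.png')
cv2.imwrite('pics/k5tc.png',cv2.resize(im[180:300,195:355],None,fx=5,fy=5,interpolation=cv2.INTER_CUBIC))
cv2.imwrite('pics/k5td.png',cv2.resize(im[170:310,450:560],None,fx=5,fy=5,interpolation=cv2.INTER_CUBIC)[:600])"
```

```text
t 11.12 pos [0.558  0.0755 0.1648] open 0.0853 F [ 0.2 -0.1 -0.5] q [-0.07  0.12  1.83  0.    1.2  -1.62]
d mm [   2.5   -0.7 -130.8] units [ 0.099 -0.026 -5.231] turn units [-0.039 -0.101  0.006]
```

View pics/k5tc.png

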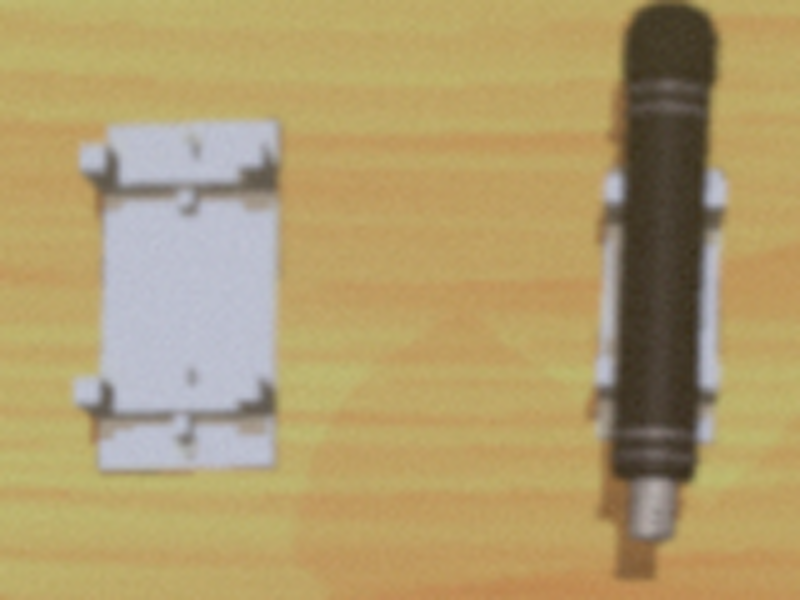

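View pics/k5td.png

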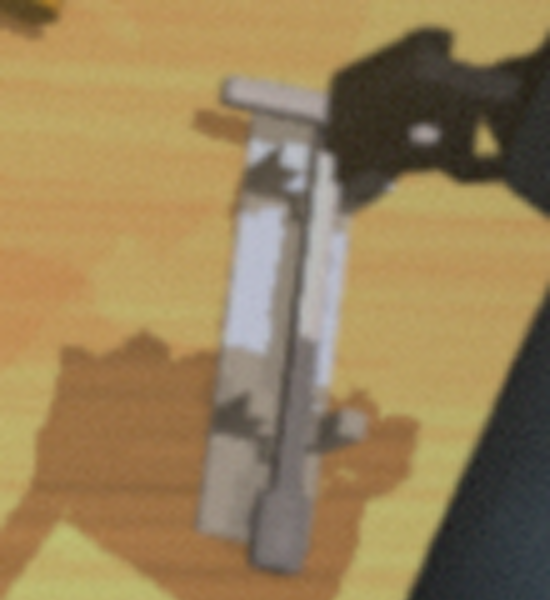

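send_rows(
  deltas=[
    {"jaw": 1, "dx": 0.1, "dy": -0.03, "dz": -0.5, "wx": -0.04, "wy": -0.1, "wz": 0},
    {"jaw": 1, "dx": 0, "dy": 0, "dz": -0.8, "wx": 0, "wy": 0, "wz": 0},
    {"jaw": 1, "dx": 0, "dy": 0, "dz": -0.8, "wx": 0, "wy": 0, "wz": 0},
    {"jaw": 1, "dx": 0, "dy": 0, "dz": -0.8, "wx": 0, "wy": 0, "wz": 0},
    {"jaw": 1, "dx": 0, "dy": 0, "dz": -0.8, "wx": 0, "wy": 0, "wz": 0},
    {"jaw": 1, "dx": 0, "dy": 0, "dz": -0.8, "wx": 0, "wy": 0, "wz": 0},
    {"jaw": 1, "dx": 0, "dy": 0, "dz": -0.5, "wx": 0, "wy": 0, "wz": 0},
    {"jaw": 1, "dx": 0, "dy": 0, "dz": -0.23, "wx": 0, "wy": 0, "wz": 0},
    {"jaw": 1, "dx": 0, "dy": 0, "dz": 0, "wx": 0, "wy": 0, "wz": 0},
    {"jaw": 1, "dx": 0, "dy": 0, "dz": 0, "wx": 0, "wy": 0, "wz": 0},
    {"jaw": 1, "dx": 0, "dy": 0, "dz": 0, "wx": 0, "wy": 0, "wz": 0},
  ],
)

```text
time: 12.03
position: [0.5619, 0.0752, 0.0361]
eef_rot: [0.033, 3.138, 0.0]
wrist_force: [0.7, 0.5, 0.0]
opening: 0.0855
```

```bash
python3 plan.py .5605 .0748 .034 -.021; python3 -c "
from m import *
print(fit([(.07,.035,.005),(.07,-.035,.005),(-.07,.035,.005),(-.07,-.035,.005),(.045,.030,.046),(-.045,.030,.046)],A((107,127),(278,120),(99,470),(275,467),(93,158),(86,390))))
snap('scene','p1',(240,150,440,300),4)"
```

```text
t 12.03 pos [0.5619 0.0752 0.0361] open 0.0855 F [0.7 0.5 0. ] q [-0.07  0.31  1.88  0.    0.95 -1.62]
d mm [-1.4 -0.4 -2.1] units [-0.057 -0.016 -0.085] turn units [0.    0.045 0.001]
(array([0.5544487 , 0.26020886, 0.0412841 ]), [[-0.4, -0.7], [0.2, -0.1], [-0.4, 0.2], [0.1, 0.2], [0.1, -0.0], [0.4, 0.2]])
```

View pics/p1.png

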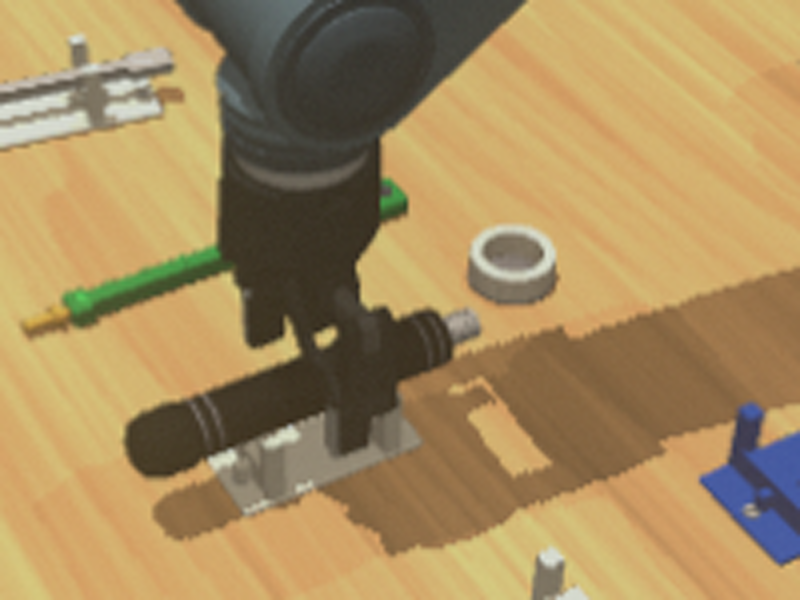

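send_rows(
  deltas=[
    {"jaw": 0, "dx": -0.04, "dy": 0, "dz": -0.08, "wx": 0, "wy": 0, "wz": 0},
    {"jaw": 0, "dx": 0, "dy": 0, "dz": 0, "wx": 0, "wy": 0, "wz": 0},
    {"jaw": 0, "dx": 0, "dy": 0, "dz": 0, "wx": 0, "wy": 0, "wz": 0},
    {"jaw": 0, "dx": 0, "dy": 0, "dz": 0, "wx": 0, "wy": 0, "wz": 0},
    {"jaw": 0, "dx": 0, "dy": 0, "dz": 0, "wx": 0, "wy": 0, "wz": 0},
    {"jaw": 0, "dx": 0, "dy": 0, "dz": 0, "wx": 0, "wy": 0, "wz": 0},
    {"jaw": 0, "dx": 0, "dy": 0, "dz": 0, "wx": 0, "wy": 0, "wz": 0},
    {"jaw": 0, "dx": 0, "dy": 0, "dz": 0, "wx": 0, "wy": 0, "wz": 0},
  ],
  force=50,
)

```text
time: 12.75
position: [0.5599, 0.0756, 0.033]
eef_rot: [0.033, 3.14, 0.001]
wrist_force: [-0.5, 0.8, 3.0]
opening: 0.0306
```

```bash
python3 plan.py .5605 .0748 .16 -.021
```

```text
t 12.75 pos [0.5599 0.0756 0.033 ] open 0.0306 F [-0.5  0.8  3. ] q [-0.07  0.31  1.88  0.    0.95 -1.62]
d mm [  0.6  -0.8 127. ] units [ 0.023 -0.033  5.08 ] turn units [-0.005  0.018 -0.003]
```

send_rows(
  deltas=[
    {"jaw": 0, "dx": 0, "dy": 0, "dz": 0.3, "wx": 0, "wy": 0, "wz": 0},
    {"jaw": 0, "dx": 0, "dy": 0, "dz": 0.7, "wx": 0, "wy": 0, "wz": 0},
    {"jaw": 0, "dx": 0, "dy": 0, "dz": 0.8, "wx": 0, "wy": 0, "wz": 0},
    {"jaw": 0, "dx": 0, "dy": 0, "dz": 0.8, "wx": 0, "wy": 0, "wz": 0},
    {"jaw": 0, "dx": 0, "dy": 0, "dz": 0.8, "wx": 0, "wy": 0, "wz": 0},
    {"jaw": 0, "dx": 0, "dy": 0.3, "dz": 0.4, "wx": 0, "wy": 0, "wz": 0},
    {"jaw": 0, "dx": -0.02, "dy": 0.7, "dz": 0, "wx": 0, "wy": 0, "wz": 0.1},
    {"jaw": 0, "dx": -0.03, "dy": 0.9, "dz": 0, "wx": 0, "wy": 0, "wz": 0.1},
    {"jaw": 0, "dx": -0.03, "dy": 1, "dz": 0, "wx": 0, "wy": 0, "wz": 0.1},
    {"jaw": 0, "dx": -0.03, "dy": 1, "dz": 0, "wx": 0, "wy": 0, "wz": 0.1},
    {"jaw": 0, "dx": -0.03, "dy": 1, "dz": 0, "wx": 0, "wy": 0, "wz": 0.1},
    {"jaw": 0, "dx": -0.03, "dy": 0.9, "dz": 0, "wx": 0, "wy": 0, "wz": 0.1},
    {"jaw": 0, "dx": -0.02, "dy": 0.8, "dz": 0, "wx": 0, "wy": 0, "wz": 0.1},
    {"jaw": 0, "dx": 0, "dy": 0.5, "dz": 0, "wx": 0, "wy": 0, "wz": 0.1},
    {"jaw": 0, "dx": 0, "dy": 0.3, "dz": 0, "wx": 0, "wy": 0, "wz": 0},
    {"jaw": 0, "dx": 0, "dy": 0, "dz": 0, "wx": 0, "wy": 0, "wz": 0},
    {"jaw": 0, "dx": 0, "dy": 0, "dz": 0, "wx": 0, "wy": 0, "wz": 0},
    {"jaw": 0, "dx": 0, "dy": 0, "dz": 0, "wx": 0, "wy": 0, "wz": 0},
  ],
)

```text
time: 14.25
position: [0.555, 0.2596, 0.1275]
eef_rot: [-0.066, 3.14, -0.0]
wrist_force: [-0.6, 0.8, -2.7]
opening: 0.0307
```

```bash
python3 plan.py .5546 .2603 .016 .0424; python3 -c "
from h import *
snap('scene','p2',(240,150,440,370),3)
snap('top','p2t')"
```

```text
t 14.25 pos [0.555  0.2596 0.1275] open 0.0307 F [-0.6  0.8 -2.7] q [ 0.25  0.27  1.73 -0.    1.14 -1.36]
d mm [  -0.4    0.7 -111.5] units [-0.018  0.029 -4.462] turn units [0.003 0.009 0.002]
```

View pics/p2.png

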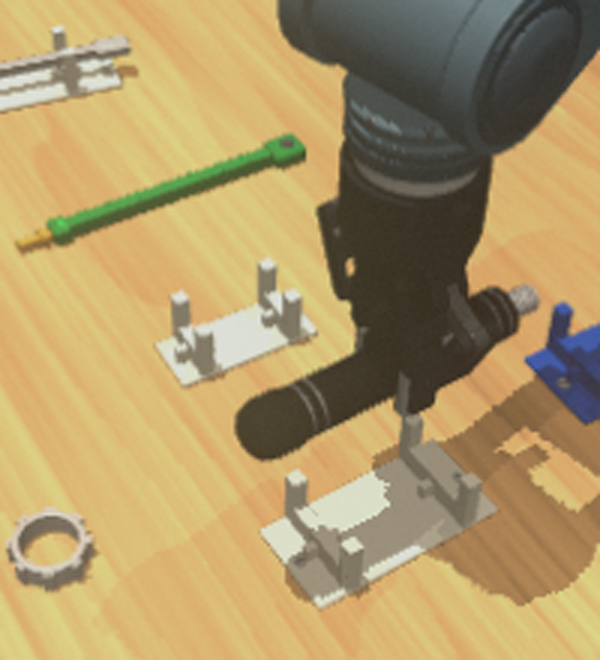

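The handle hangs over the wide holder, parallel to it, and the short holder is empty. Lowering.

send_rows(
  deltas=[
    {"jaw": 0, "dx": -0.02, "dy": 0.03, "dz": -0.4, "wx": 0, "wy": 0, "wz": 0},
    {"jaw": 0, "dx": 0, "dy": 0, "dz": -0.7, "wx": 0, "wy": 0, "wz": 0},
    {"jaw": 0, "dx": 0, "dy": 0, "dz": -0.7, "wx": 0, "wy": 0, "wz": 0},
    {"jaw": 0, "dx": 0, "dy": 0, "dz": -0.6, "wx": 0, "wy": 0, "wz": 0},
    {"jaw": 0, "dx": 0, "dy": 0, "dz": -0.5, "wx": 0, "wy": 0, "wz": 0},
    {"jaw": 0, "dx": 0, "dy": 0, "dz": -0.4, "wx": 0, "wy": 0, "wz": 0},
    {"jaw": 0, "dx": 0, "dy": 0, "dz": -0.3, "wx": 0, "wy": 0, "wz": 0},
    {"jaw": 0, "dx": 0, "dy": 0, "dz": -0.3, "wx": 0, "wy": 0, "wz": 0},
    {"jaw": 0, "dx": 0, "dy": 0, "dz": -0.2, "wx": 0, "wy": 0, "wz": 0},
    {"jaw": 0, "dx": 0, "dy": 0, "dz": -0.2, "wx": 0, "wy": 0, "wz": 0},
    {"jaw": 0, "dx": 0, "dy": 0, "dz": -0.12, "wx": 0, "wy": 0, "wz": 0},
    {"jaw": 0, "dx": 0, "dy": 0, "dz": 0, "wx": 0, "wy": 0, "wz": 0},
    {"jaw": 0, "dx": 0, "dy": 0, "dz": 0, "wx": 0, "wy": 0, "wz": 0},
    {"jaw": 0, "dx": 0, "dy": 0, "dz": 0, "wx": 0, "wy": 0, "wz": 0},
  ],
)

```text
time: 15.52
position: [0.5549, 0.2614, 0.0178]
eef_rot: [-0.068, 3.139, 0.001]
wrist_force: [-0.2, -0.6, -2.6]
opening: 0.0306
```

```bash
python3 plan.py .5546 .2603 .016 .0424; python3 -c "
from h import *
snap('scene','p3',(280,220,440,370),4)"
```

```text
t 15.52 pos [0.5549 0.2614 0.0178] open 0.0306 F [-0.2 -0.6 -2.6] q [ 0.26  0.43  1.75 -0.    0.95 -1.36]
d mm [-0.3 -1.1 -1.8] units [-0.013 -0.043 -0.072] turn units [-0.006  0.026 -0.01 ]
```

View pics/p3.png

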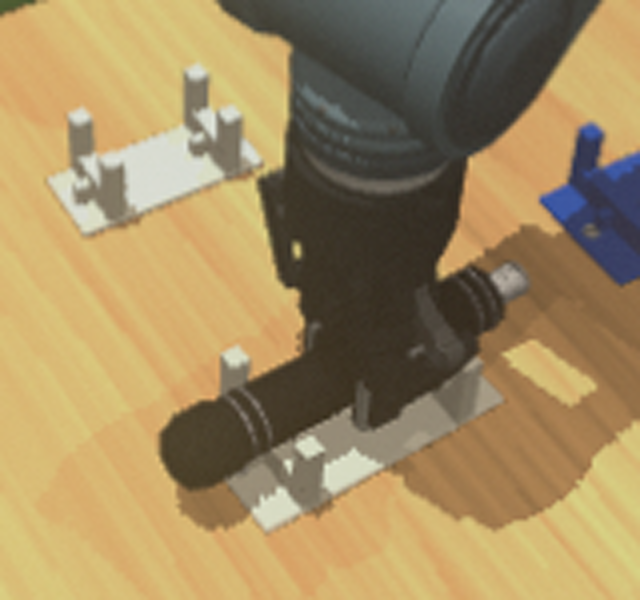

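send_rows(
  deltas=[
    {"jaw": 0, "dx": 0, "dy": -0.03, "dz": -0.06, "wx": 0, "wy": 0, "wz": 0},
    {"jaw": 0, "dx": 0, "dy": 0, "dz": -0.04, "wx": 0, "wy": 0, "wz": 0},
    {"jaw": 0, "dx": 0, "dy": 0, "dz": 0, "wx": 0, "wy": 0, "wz": 0},
    {"jaw": 0, "dx": 0, "dy": 0, "dz": 0, "wx": 0, "wy": 0, "wz": 0},
  ],
)

```text
time: 15.9
position: [0.5552, 0.2607, 0.0163]
eef_rot: [-0.068, 3.139, 0.001]
wrist_force: [-3.3, -1.1, 5.9]
opening: 0.0311
```

```bash
python3 plan.py .5546 .2603 .016 .0424
```

```text
t 15.9 pos [0.5552 0.2607 0.0163] open 0.0311 F [-3.3 -1.1  5.9] q [ 0.25  0.44  1.75 -0.    0.95 -1.36]
d mm [-0.6 -0.4 -0.3] units [-0.023 -0.015 -0.012] turn units [-0.005  0.026 -0.012]
```

Seated, with contact at z 16.3 mm. Releasing.

send_rows(
  deltas=[
    {"jaw": 0.45, "dx": 0, "dy": 0, "dz": 0, "wx": 0, "wy": 0, "wz": 0},
    {"jaw": 0.6, "dx": 0, "dy": 0, "dz": 0, "wx": 0, "wy": 0, "wz": 0},
    {"jaw": 0.8, "dx": 0, "dy": 0, "dz": 0, "wx": 0, "wy": 0, "wz": 0},
    {"jaw": 1, "dx": 0, "dy": 0, "dz": 0, "wx": 0, "wy": 0, "wz": 0},
    {"jaw": 1, "dx": 0, "dy": 0, "dz": 0, "wx": 0, "wy": 0, "wz": 0},
    {"jaw": 1, "dx": 0, "dy": 0, "dz": 0, "wx": 0, "wy": 0, "wz": 0},
    {"jaw": 1, "dx": 0, "dy": 0, "dz": 0, "wx": 0, "wy": 0, "wz": 0},
    {"jaw": 1, "dx": 0, "dy": 0, "dz": 0.3, "wx": 0, "wy": 0, "wz": 0},
    {"jaw": 1, "dx": 0, "dy": 0, "dz": 0.8, "wx": 0, "wy": 0, "wz": 0},
    {"jaw": 1, "dx": 0, "dy": 0, "dz": 0.9, "wx": 0, "wy": 0, "wz": 0},
    {"jaw": 1, "dx": 0, "dy": 0, "dz": 0.9, "wx": 0, "wy": 0, "wz": 0},
    {"jaw": 1, "dx": 0, "dy": 0, "dz": 0.9, "wx": 0, "wy": 0, "wz": 0},
    {"jaw": 1, "dx": 0, "dy": 0, "dz": 0.9, "wx": 0, "wy": 0, "wz": 0},
    {"jaw": 1, "dx": 0, "dy": 0, "dz": 0.9, "wx": 0, "wy": 0, "wz": 0},
    {"jaw": 1, "dx": 0, "dy": 0, "dz": 0.3, "wx": 0, "wy": 0, "wz": 0},
    {"jaw": 1, "dx": 0, "dy": -0.5, "dz": 0, "wx": 0, "wy": 0, "wz": 0},
    {"jaw": 1, "dx": 0, "dy": -0.9, "dz": 0, "wx": 0, "wy": 0, "wz": 0},
    {"jaw": 1, "dx": 0, "dy": -0.9, "dz": 0, "wx": 0, "wy": 0, "wz": 0},
    {"jaw": 1, "dx": 0, "dy": -0.5, "dz": 0, "wx": 0, "wy": 0, "wz": 0},
    {"jaw": 1, "dx": 0, "dy": 0, "dz": 0, "wx": 0, "wy": 0, "wz": 0},
  ],
)

```text
time: 17.57
position: [0.5538, 0.1879, 0.1607]
eef_rot: [0.063, -3.139, 0.001]
wrist_force: [-0.4, 0.3, -0.2]
opening: 0.0857
```

```bash
python3 plan.py .5801 -.285 .16 -.184; python3 -c "
from h import *
snap('scene','p4',(280,220,440,370),4)
im=snap('top','p4t')
c=im[170:310,450:570]; cv2.imwrite('pics/p4k.png',cv2.resize(c,None,fx=4,fy=4,interpolation=cv2.INTER_CUBIC))"
```

```text
t 17.57 pos [0.5538 0.1879 0.1607] open 0.0857 F [-0.4  0.3 -0.2] q [ 0.13  0.17  1.78 -0.    1.19 -1.48]
d mm [  26.3 -472.9   -0.7] units [  1.053 -18.914  -0.027] turn units [ 0.005 -0.02  -2.801]
```

View pics/p4.png

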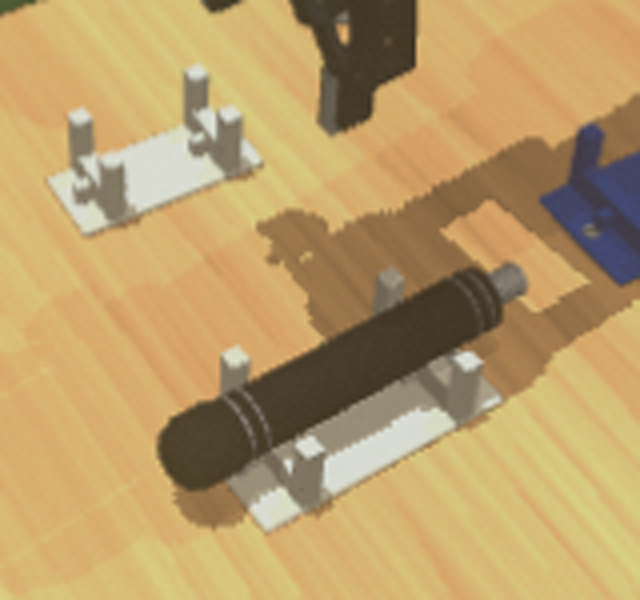

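View pics/p4k.png

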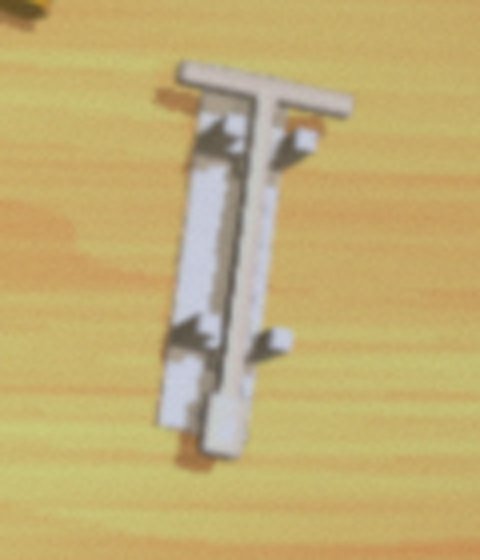

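View pics/p4t.png

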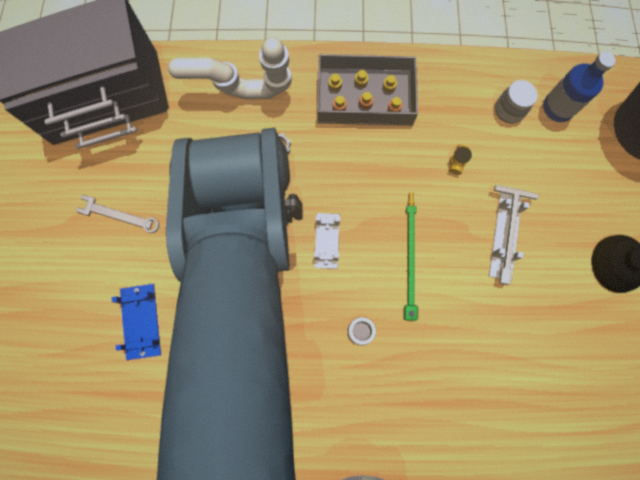

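The handle lies down in the wide holder, the key sits in the long holder (top (510,235)), and the short holder is exposed (327,241). I'll measure the key and the short holder again.

```bash
python3 -c "
from h import *
im=cv2.imread('pics/p4t.png')
cv2.imwrite('pics/p4s.png',cv2.resize(im[200:280,280:380],None,fx=7,fy=7,interpolation=cv2.INTER_CUBIC))
f=lambda q:[(x/4+450,y/4+170) for x,y in q]
K=px2w('top',f([(266,90),(180,72),(352,107),(222,457)]),[.032,.032,.032,.035]);print(K.round(4))
d=K[0]-K[3];print(np.arctan2(d[1],d[0]))
d=K[1]-K[2];print(np.arctan2(d[1],d[0])-np.pi/2)
"
```

```text
[[ 0.6541 -0.2989  0.032 ]
 [ 0.662  -0.2555  0.032 ]
 [ 0.6467 -0.3429  0.032 ]
 [ 0.4714 -0.2653  0.035 ]]
-0.18180672874175674
-0.17416549601469566
```

View pics/p4s.png

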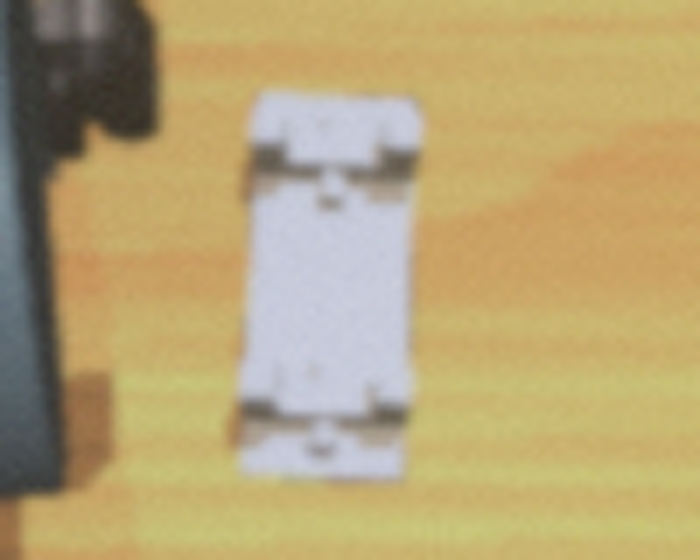

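```bash
python3 -c "
from m import *
f=lambda q:[(x/7+280,y/7+200) for x,y in q]
print(fit([(.055,.023,.005),(.055,-.023,.005),(-.055,-.023,.005),(-.055,.023,.005)],f([(257,92),(423,98),(405,478),(239,472)])))"; python3 plan.py .5798 -.285 .16 -.181
```

```text
(array([ 0.55480699,  0.07400231, -0.02601056]), [[0.2, -0.5], [-0.3, -0.3], [0.0, 0.5], [0.0, 0.2]])
t 17.67 pos [0.5541 0.19   0.1613] open 0.0855 F [ 0.3 -0.1  0.1] q [ 0.14  0.17  1.78  0.    1.19 -1.48]
d mm [  25.7 -475.    -1.3] units [  1.028 -18.999  -0.053] turn units [-0.005 -0.005 -2.786]
```

send_rows(
  deltas=[
    {"jaw": 1, "dx": 0.05, "dy": -0.9, "dz": 0, "wx": 0, "wy": 0, "wz": -0.14},
    {"jaw": 1, "dx": 0.05, "dy": -1, "dz": 0, "wx": 0, "wy": 0, "wz": -0.14},
    {"jaw": 1, "dx": 0.05, "dy": -1, "dz": 0, "wx": 0, "wy": 0, "wz": -0.14},
    {"jaw": 1, "dx": 0.05, "dy": -1, "dz": 0, "wx": 0, "wy": 0, "wz": -0.14},
    {"jaw": 1, "dx": 0.05, "dy": -1, "dz": 0, "wx": 0, "wy": 0, "wz": -0.14},
    {"jaw": 1, "dx": 0.05, "dy": -1, "dz": 0, "wx": 0, "wy": 0, "wz": -0.14},
    {"jaw": 1, "dx": 0.05, "dy": -1, "dz": 0, "wx": 0, "wy": 0, "wz": -0.14},
    {"jaw": 1, "dx": 0.05, "dy": -1, "dz": 0, "wx": 0, "wy": 0, "wz": -0.14},
    {"jaw": 1, "dx": 0.05, "dy": -1, "dz": 0, "wx": 0, "wy": 0, "wz": -0.14},
    {"jaw": 1, "dx": 0.05, "dy": -1, "dz": 0, "wx": 0, "wy": 0, "wz": -0.14},
    {"jaw": 1, "dx": 0.06, "dy": -1, "dz": 0, "wx": 0, "wy": 0, "wz": -0.14},
    {"jaw": 1, "dx": 0.06, "dy": -1, "dz": 0, "wx": 0, "wy": 0, "wz": -0.14},
    {"jaw": 1, "dx": 0.06, "dy": -1, "dz": 0, "wx": 0, "wy": 0, "wz": -0.14},
    {"jaw": 1, "dx": 0.06, "dy": -1, "dz": 0, "wx": 0, "wy": 0, "wz": -0.14},
    {"jaw": 1, "dx": 0.06, "dy": -1, "dz": 0, "wx": 0, "wy": 0, "wz": -0.14},
    {"jaw": 1, "dx": 0.06, "dy": -1, "dz": 0, "wx": 0, "wy": 0, "wz": -0.14},
    {"jaw": 1, "dx": 0.06, "dy": -1, "dz": 0, "wx": 0, "wy": 0, "wz": -0.14},
    {"jaw": 1, "dx": 0.06, "dy": -1, "dz": 0, "wx": 0, "wy": 0, "wz": -0.14},
    {"jaw": 1, "dx": 0.06, "dy": -1, "dz": 0, "wx": 0, "wy": 0, "wz": -0.14},
    {"jaw": 1, "dx": 0, "dy": 0, "dz": 0, "wx": 0, "wy": 0, "wz": -0.1},
  ],
)

```text
time: 19.33
position: [0.581, -0.2853, 0.162]
eef_rot: [0.283, 3.127, -0.002]
wrist_force: [0.6, -0.6, 0.1]
opening: 0.0856
```

send_rows(
  deltas=[
    {"jaw": 1, "dx": 0, "dy": 0, "dz": 0, "wx": 0, "wy": 0, "wz": 0},
    {"jaw": 1, "dx": 0, "dy": 0, "dz": 0, "wx": 0, "wy": 0, "wz": 0},
    {"jaw": 1, "dx": 0, "dy": 0, "dz": 0, "wx": 0, "wy": 0, "wz": 0},
  ],
)

```text
time: 19.58
position: [0.5807, -0.2805, 0.1619]
eef_rot: [0.276, 3.129, 0.001]
wrist_force: [0.4, 0.1, -1.0]
opening: 0.0855
```

```bash
python3 plan.py .5798 -.285 .0115 -.181
```

```text
t 19.58 pos [ 0.5807 -0.2805  0.1619] open 0.0855 F [ 0.4  0.1 -1. ] q [-0.63  0.3   1.62  0.    1.22 -2.02]
d mm [  -0.9   -4.5 -150.4] units [-0.036 -0.179 -6.015] turn units [-0.009  0.008 -0.064]
```

send_rows(
  deltas=[
    {"jaw": 1, "dx": -0.03, "dy": -0.15, "dz": -0.8, "wx": 0, "wy": 0, "wz": -0.04},
    {"jaw": 1, "dx": 0, "dy": 0, "dz": -0.8, "wx": 0, "wy": 0, "wz": 0},
    {"jaw": 1, "dx": 0, "dy": 0, "dz": -0.8, "wx": 0, "wy": 0, "wz": 0},
    {"jaw": 1, "dx": 0, "dy": 0, "dz": -0.8, "wx": 0, "wy": 0, "wz": 0},
    {"jaw": 1, "dx": 0, "dy": 0, "dz": -0.8, "wx": 0, "wy": 0, "wz": 0},
    {"jaw": 1, "dx": 0, "dy": 0, "dz": -0.7, "wx": 0, "wy": 0, "wz": 0},
    {"jaw": 1, "dx": 0, "dy": 0, "dz": -0.5, "wx": 0, "wy": 0, "wz": 0},
    {"jaw": 1, "dx": 0, "dy": 0, "dz": -0.4, "wx": 0, "wy": 0, "wz": 0},
    {"jaw": 1, "dx": 0, "dy": 0, "dz": -0.3, "wx": 0, "wy": 0, "wz": 0},
    {"jaw": 1, "dx": 0, "dy": 0, "dz": 0, "wx": 0, "wy": 0, "wz": 0},
    {"jaw": 1, "dx": 0, "dy": 0, "dz": 0, "wx": 0, "wy": 0, "wz": 0},
    {"jaw": 1, "dx": 0, "dy": 0, "dz": 0, "wx": 0, "wy": 0, "wz": 0},
  ],
  force=40,
)

```text
time: 20.58
position: [0.5805, -0.2863, 0.0159]
eef_rot: [0.283, 3.126, -0.001]
wrist_force: [-0.2, 0.4, -0.3]
opening: 0.0851
```

```bash
python3 plan.py .5798 -.285 .0115 -.181
```

```text
t 20.58 pos [ 0.5805 -0.2863  0.0159] open 0.0851 F [-0.2  0.4 -0.3] q [-0.63  0.5   1.66  0.    0.98 -2.02]
d mm [-0.7  1.3 -4.4] units [-0.03   0.05  -0.177] turn units [ 0.015  0.036 -0.003]
```

send_rows(
  deltas=[
    {"jaw": 1, "dx": 0, "dy": 0.04, "dz": -0.15, "wx": 0, "wy": 0, "wz": 0},
    {"jaw": 0, "dx": 0, "dy": 0, "dz": 0, "wx": 0, "wy": 0, "wz": 0},
    {"jaw": 0, "dx": 0, "dy": 0, "dz": 0, "wx": 0, "wy": 0, "wz": 0},
    {"jaw": 0, "dx": 0, "dy": 0, "dz": 0, "wx": 0, "wy": 0, "wz": 0},
    {"jaw": 0, "dx": 0, "dy": 0, "dz": 0, "wx": 0, "wy": 0, "wz": 0},
    {"jaw": 0, "dx": 0, "dy": 0, "dz": 0, "wx": 0, "wy": 0, "wz": 0},
    {"jaw": 0, "dx": 0, "dy": 0, "dz": 0, "wx": 0, "wy": 0, "wz": 0},
    {"jaw": 0, "dx": 0, "dy": 0, "dz": 0, "wx": 0, "wy": 0, "wz": 0},
    {"jaw": 0, "dx": 0, "dy": 0, "dz": 0, "wx": 0, "wy": 0, "wz": 0},
    {"jaw": 0, "dx": 0, "dy": 0, "dz": 0, "wx": 0, "wy": 0, "wz": 0},
  ],
  force=40,
)

```text
time: 21.42
position: [0.5799, -0.2849, 0.0112]
eef_rot: [0.284, 3.127, -0.0]
wrist_force: [0.3, -0.3, 0.4]
opening: 0.009
```

```bash
python3 plan.py .555 .074 .16 -.026
```

```text
t 21.42 pos [ 0.5799 -0.2849  0.0112] open 0.009 F [ 0.3 -0.3  0.4] q [-0.63  0.51  1.66  0.    0.97 -2.02]
d mm [-24.9 358.9 148.8] units [-0.995 14.357  5.951] turn units [1.000e-03 1.800e-02 1.936e+00]
```

send_rows(
  deltas=[
    {"jaw": 0, "dx": 0, "dy": 0, "dz": 0.3, "wx": 0, "wy": 0, "wz": 0},
    {"jaw": 0, "dx": 0, "dy": 0, "dz": 0.7, "wx": 0, "wy": 0, "wz": 0},
    {"jaw": 0, "dx": 0, "dy": 0, "dz": 0.8, "wx": 0, "wy": 0, "wz": 0},
    {"jaw": 0, "dx": 0, "dy": 0, "dz": 0.8, "wx": 0, "wy": 0, "wz": 0},
    {"jaw": 0, "dx": 0, "dy": 0, "dz": 0.8, "wx": 0, "wy": 0, "wz": 0},
    {"jaw": 0, "dx": 0, "dy": 0.3, "dz": 0.8, "wx": 0, "wy": 0, "wz": 0},
    {"jaw": 0, "dx": -0.06, "dy": 0.7, "dz": 0.3, "wx": 0, "wy": 0, "wz": 0.13},
    {"jaw": 0, "dx": -0.08, "dy": 1, "dz": 0, "wx": 0, "wy": 0, "wz": 0.15},
    {"jaw": 0, "dx": -0.08, "dy": 1, "dz": 0, "wx": 0, "wy": 0, "wz": 0.15},
    {"jaw": 0, "dx": -0.08, "dy": 1, "dz": 0, "wx": 0, "wy": 0, "wz": 0.15},
    {"jaw": 0, "dx": -0.08, "dy": 1, "dz": 0, "wx": 0, "wy": 0, "wz": 0.15},
    {"jaw": 0, "dx": -0.08, "dy": 1, "dz": 0, "wx": 0, "wy": 0, "wz": 0.15},
    {"jaw": 0, "dx": -0.08, "dy": 1, "dz": 0, "wx": 0, "wy": 0, "wz": 0.15},
    {"jaw": 0, "dx": -0.08, "dy": 1, "dz": 0, "wx": 0, "wy": 0, "wz": 0.15},
    {"jaw": 0, "dx": -0.08, "dy": 1, "dz": 0, "wx": 0, "wy": 0, "wz": 0.15},
    {"jaw": 0, "dx": -0.08, "dy": 1, "dz": 0, "wx": 0, "wy": 0, "wz": 0.15},
    {"jaw": 0, "dx": -0.08, "dy": 1, "dz": 0, "wx": 0, "wy": 0, "wz": 0.15},
    {"jaw": 0, "dx": -0.08, "dy": 1, "dz": 0, "wx": 0, "wy": 0, "wz": 0.15},
    {"jaw": 0, "dx": -0.06, "dy": 1, "dz": 0, "wx": 0, "wy": 0, "wz": 0.15},
    {"jaw": 0, "dx": 0, "dy": 0.8, "dz": 0, "wx": 0, "wy": 0, "wz": 0},
  ],
)

```text
time: 23.08
position: [0.5538, 0.062, 0.1234]
eef_rot: [0.04, 3.141, 0.001]
wrist_force: [-1.0, 0.4, -2.6]
opening: 0.0092
```

send_rows(
  deltas=[
    {"jaw": 0, "dx": 0, "dy": 0.5, "dz": 0, "wx": 0, "wy": 0, "wz": 0},
    {"jaw": 0, "dx": 0, "dy": 0.06, "dz": 0, "wx": 0, "wy": 0, "wz": 0},
    {"jaw": 0, "dx": 0, "dy": 0, "dz": 0, "wx": 0, "wy": 0, "wz": 0},
    {"jaw": 0, "dx": 0, "dy": 0, "dz": 0, "wx": 0, "wy": 0, "wz": 0},
    {"jaw": 0, "dx": 0, "dy": 0, "dz": 0, "wx": 0, "wy": 0, "wz": 0},
  ],
)

```text
time: 23.5
position: [0.5549, 0.0732, 0.1235]
eef_rot: [0.044, 3.14, -0.0]
wrist_force: [-0.1, -1.3, -2.1]
opening: 0.009
```

```bash
python3 plan.py .555 .074 .0115 -.026; python3 -c "
from h import *
snap('scene','s1',(240,150,440,300),4)"
```

```text
t 23.5 pos [0.5549 0.0732 0.1235] open 0.009 F [-0.1 -1.3 -2.1] q [-0.07  0.16  1.87 -0.    1.11 -1.61]
d mm [ 1.00e-01  8.00e-01 -1.12e+02] units [ 3.000e-03  3.400e-02 -4.482e+00] turn units [0.001 0.014 0.022]
```

View pics/s1.png

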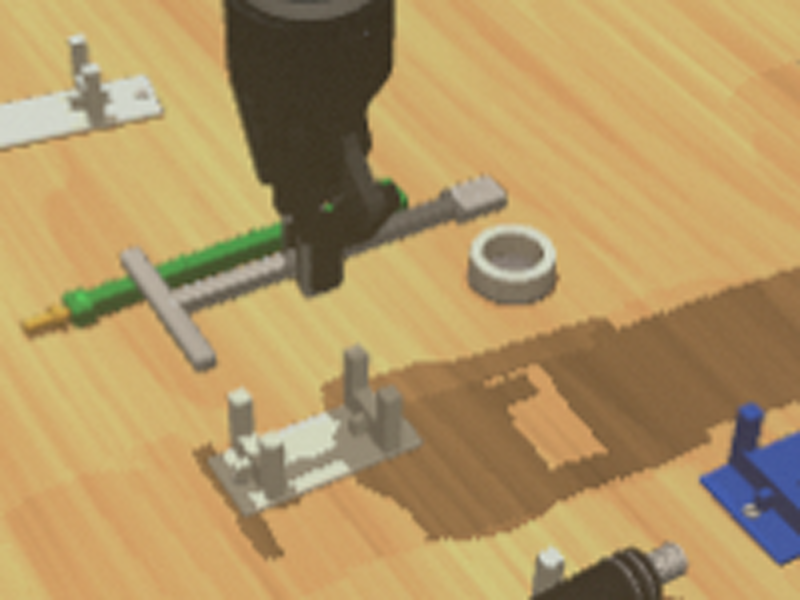

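The key hangs level and aligned over the short holder. Lowering.

send_rows(
  deltas=[
    {"jaw": 0, "dx": 0, "dy": 0.02, "dz": -0.4, "wx": 0, "wy": 0, "wz": 0.02},
    {"jaw": 0, "dx": 0, "dy": 0, "dz": -0.7, "wx": 0, "wy": 0, "wz": 0},
    {"jaw": 0, "dx": 0, "dy": 0, "dz": -0.7, "wx": 0, "wy": 0, "wz": 0},
    {"jaw": 0, "dx": 0, "dy": 0, "dz": -0.6, "wx": 0, "wy": 0, "wz": 0},
    {"jaw": 0, "dx": 0, "dy": 0, "dz": -0.5, "wx": 0, "wy": 0, "wz": 0},
    {"jaw": 0, "dx": 0, "dy": 0, "dz": -0.4, "wx": 0, "wy": 0, "wz": 0},
    {"jaw": 0, "dx": 0, "dy": 0, "dz": -0.3, "wx": 0, "wy": 0, "wz": 0},
    {"jaw": 0, "dx": 0, "dy": 0, "dz": -0.3, "wx": 0, "wy": 0, "wz": 0},
    {"jaw": 0, "dx": 0, "dy": 0, "dz": -0.2, "wx": 0, "wy": 0, "wz": 0},
    {"jaw": 0, "dx": 0, "dy": 0, "dz": -0.2, "wx": 0, "wy": 0, "wz": 0},
    {"jaw": 0, "dx": 0, "dy": 0, "dz": -0.14, "wx": 0, "wy": 0, "wz": 0},
    {"jaw": 0, "dx": 0, "dy": 0, "dz": 0, "wx": 0, "wy": 0, "wz": 0},
    {"jaw": 0, "dx": 0, "dy": 0, "dz": 0, "wx": 0, "wy": 0, "wz": 0},
    {"jaw": 0, "dx": 0, "dy": 0, "dz": 0, "wx": 0, "wy": 0, "wz": 0},
  ],
)

```text
time: 24.72
position: [0.5552, 0.0747, 0.013]
eef_rot: [0.039, 3.139, 0.0]
wrist_force: [-0.0, 0.2, -1.6]
opening: 0.0091
```

```bash
python3 plan.py .555 .074 .0115 -.026
```

```text
t 24.72 pos [0.5552 0.0747 0.013 ] open 0.0091 F [-0.   0.2 -1.6] q [-0.07  0.34  1.89  0.    0.91 -1.61]
d mm [-0.2 -0.7 -1.5] units [-0.008 -0.029 -0.06 ] turn units [-0.001  0.026 -0.016]
```

send_rows(
  deltas=[
    {"jaw": 0, "dx": 0, "dy": 0, "dz": -0.06, "wx": 0, "wy": 0, "wz": 0},
    {"jaw": 0, "dx": 0, "dy": 0, "dz": -0.02, "wx": 0, "wy": 0, "wz": 0},
    {"jaw": 0, "dx": 0, "dy": 0, "dz": 0, "wx": 0, "wy": 0, "wz": 0},
    {"jaw": 0, "dx": 0, "dy": 0, "dz": 0, "wx": 0, "wy": 0, "wz": 0},
  ],
)

```text
time: 25.05
position: [0.5553, 0.0747, 0.0112]
eef_rot: [0.039, 3.139, 0.0]
wrist_force: [-0.7, 0.0, 3.4]
opening: 0.0089
```

```bash
python3 plan.py .555 .074 .0115 -.026; python3 -c "
from h import *
snap('scene','s2',(240,150,440,300),4)"
```

```text
t 25.05 pos [0.5553 0.0747 0.0112] open 0.0089 F [-0.7  0.   3.4] q [-0.07  0.34  1.89  0.    0.9  -1.61]
d mm [-0.3 -0.7  0.3] units [-0.011 -0.028  0.012] turn units [-0.001  0.027 -0.016]
```

View pics/s2.png

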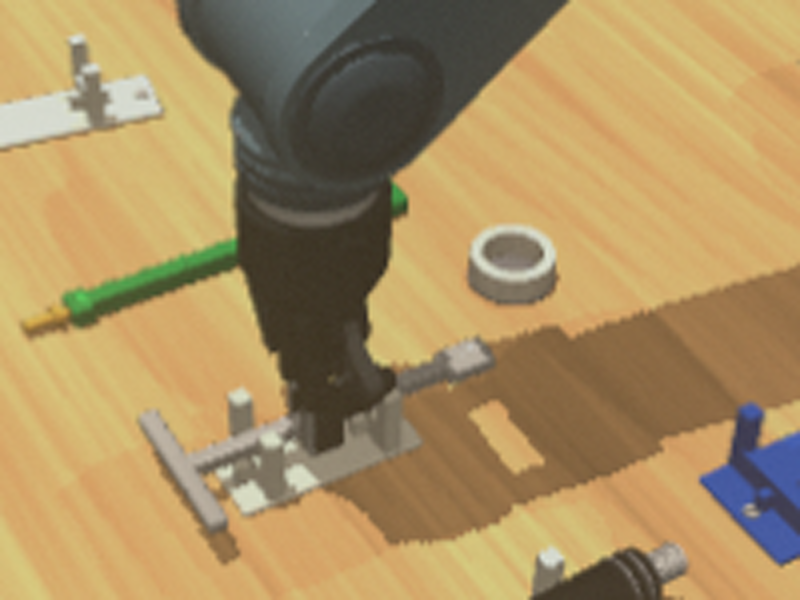

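The key is seated with contact. Releasing, rising, and moving over to the float arm.

send_rows(
  deltas=[
    {"jaw": 0.3, "dx": 0, "dy": 0, "dz": 0, "wx": 0, "wy": 0, "wz": 0},
    {"jaw": 0.6, "dx": 0, "dy": 0, "dz": 0, "wx": 0, "wy": 0, "wz": 0},
    {"jaw": 1, "dx": 0, "dy": 0, "dz": 0, "wx": 0, "wy": 0, "wz": 0},
    {"jaw": 1, "dx": 0, "dy": 0, "dz": 0, "wx": 0, "wy": 0, "wz": 0},
    {"jaw": 1, "dx": 0, "dy": 0, "dz": 0, "wx": 0, "wy": 0, "wz": 0},
    {"jaw": 1, "dx": 0, "dy": 0, "dz": 0, "wx": 0, "wy": 0, "wz": 0},
    {"jaw": 1, "dx": 0, "dy": 0, "dz": 0.4, "wx": 0, "wy": 0, "wz": 0},
    {"jaw": 1, "dx": 0, "dy": 0, "dz": 0.8, "wx": 0, "wy": 0, "wz": 0},
    {"jaw": 1, "dx": 0, "dy": 0, "dz": 0.9, "wx": 0, "wy": 0, "wz": 0},
    {"jaw": 1, "dx": 0, "dy": 0, "dz": 0.9, "wx": 0, "wy": 0, "wz": 0},
    {"jaw": 1, "dx": 0, "dy": 0, "dz": 0.9, "wx": 0, "wy": 0, "wz": 0},
    {"jaw": 1, "dx": -0.24, "dy": -0.7, "dz": 0.3, "wx": 0, "wy": 0, "wz": 0.07},
    {"jaw": 1, "dx": -0.2, "dy": -1, "dz": 0, "wx": 0, "wy": 0, "wz": 0},
    {"jaw": 1, "dx": -0.2, "dy": -1, "dz": 0, "wx": 0, "wy": 0, "wz": 0},
    {"jaw": 1, "dx": -0.2, "dy": -1, "dz": 0, "wx": 0, "wy": 0, "wz": 0},
    {"jaw": 1, "dx": -0.2, "dy": -1, "dz": 0, "wx": 0, "wy": 0, "wz": 0},
    {"jaw": 1, "dx": -0.2, "dy": -1, "dz": 0, "wx": 0, "wy": 0, "wz": 0},
    {"jaw": 1, "dx": 0, "dy": -0.86, "dz": 0, "wx": 0, "wy": 0, "wz": 0},
    {"jaw": 1, "dx": 0, "dy": 0, "dz": 0, "wx": 0, "wy": 0, "wz": 0},
    {"jaw": 1, "dx": 0, "dy": 0, "dz": 0, "wx": 0, "wy": 0, "wz": 0},
  ],
)

```text
time: 26.77
position: [0.5239, -0.0901, 0.1163]
eef_rot: [0.033, 3.139, 0.0]
wrist_force: [-0.7, -0.6, 0.2]
opening: 0.0856
```

```bash
python3 plan.py .5242 -.0896 .004 -.0205; python3 -c "
from h import *
snap('scene','f1')"
```

```text
t 26.77 pos [ 0.5239 -0.0901  0.1163] open 0.0856 F [-0.7 -0.6  0.2] q [-0.38  0.11  1.94  0.    1.09 -1.93]
d mm [   0.3    0.5 -112.3] units [ 0.011  0.018 -4.492] turn units [-0.001  0.026  0.01 ]
```

View pics/f1.png

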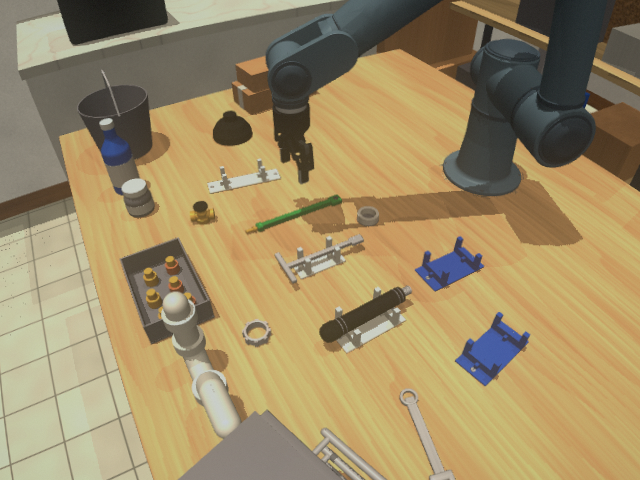

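The key (315,258) and the handle (368,312) are in their places. Going down to the float arm.

send_rows(
  deltas=[
    {"jaw": 1, "dx": 0.01, "dy": 0.02, "dz": -0.5, "wx": 0, "wy": 0, "wz": 0.01},
    {"jaw": 1, "dx": 0, "dy": 0, "dz": -0.8, "wx": 0, "wy": 0, "wz": 0},
    {"jaw": 1, "dx": 0, "dy": 0, "dz": -0.8, "wx": 0, "wy": 0, "wz": 0},
    {"jaw": 1, "dx": 0, "dy": 0, "dz": -0.7, "wx": 0, "wy": 0, "wz": 0},
    {"jaw": 1, "dx": 0, "dy": 0, "dz": -0.6, "wx": 0, "wy": 0, "wz": 0},
    {"jaw": 1, "dx": 0, "dy": 0, "dz": -0.4, "wx": 0, "wy": 0, "wz": 0},
    {"jaw": 1, "dx": 0, "dy": 0, "dz": -0.3, "wx": 0, "wy": 0, "wz": 0},
    {"jaw": 1, "dx": 0, "dy": 0, "dz": -0.2, "wx": 0, "wy": 0, "wz": 0},
    {"jaw": 1, "dx": 0, "dy": 0, "dz": -0.1, "wx": 0, "wy": 0, "wz": 0},
    {"jaw": 1, "dx": 0, "dy": 0, "dz": 0, "wx": 0, "wy": 0, "wz": 0},
    {"jaw": 1, "dx": 0, "dy": 0, "dz": 0, "wx": 0, "wy": 0, "wz": 0},
    {"jaw": 1, "dx": 0, "dy": 0, "dz": 0, "wx": 0, "wy": 0, "wz": 0},
  ],
)

```text
time: 27.82
position: [0.5247, -0.089, 0.0063]
eef_rot: [0.029, 3.139, -0.001]
wrist_force: [0.1, 0.1, -0.3]
opening: 0.0857
```

```bash
python3 plan.py .5242 -.0896 .003 -.0205
```

```text
t 27.82 pos [ 0.5247 -0.089   0.0063] open 0.0857 F [ 0.1  0.1 -0.3] q [-0.38  0.3   1.96  0.    0.88 -1.93]
d mm [-0.5 -0.6 -3.3] units [-0.018 -0.023 -0.132] turn units [ 0.005  0.033 -0.026]
```

send_rows(
  deltas=[
    {"jaw": 1, "dx": 0, "dy": -0.02, "dz": -0.1, "wx": 0, "wy": 0, "wz": -0.02},
    {"jaw": 0, "dx": 0, "dy": 0, "dz": 0, "wx": 0, "wy": 0, "wz": 0},
    {"jaw": 0, "dx": 0, "dy": 0, "dz": 0, "wx": 0, "wy": 0, "wz": 0},
    {"jaw": 0, "dx": 0, "dy": 0, "dz": 0, "wx": 0, "wy": 0, "wz": 0},
    {"jaw": 0, "dx": 0, "dy": 0, "dz": 0, "wx": 0, "wy": 0, "wz": 0},
    {"jaw": 0, "dx": 0, "dy": 0, "dz": 0, "wx": 0, "wy": 0, "wz": 0},
    {"jaw": 0, "dx": 0, "dy": 0, "dz": 0, "wx": 0, "wy": 0, "wz": 0},
    {"jaw": 0, "dx": 0, "dy": 0, "dz": 0, "wx": 0, "wy": 0, "wz": 0},
    {"jaw": 0, "dx": 0, "dy": 0, "dz": 0, "wx": 0, "wy": 0, "wz": 0},
    {"jaw": 0, "dx": 0, "dy": 0, "dz": 0, "wx": 0, "wy": 0, "wz": 0},
  ],
  force=40,
)

```text
time: 28.65
position: [0.5242, -0.0894, 0.0032]
eef_rot: [0.031, 3.14, -0.0]
wrist_force: [0.5, -0.2, 2.0]
opening: 0.011
```

```bash
python3 plan.py .5789 -.2842 .125 -.184
```

```text
t 28.65 pos [ 0.5242 -0.0894  0.0032] open 0.011 F [ 0.5 -0.2  2. ] q [-0.38  0.31  1.96  0.    0.87 -1.93]
d mm [  54.7 -194.8  121.8] units [ 2.186 -7.793  4.871] turn units [ 2.000e-03  2.000e-02 -2.051e+00]
```

send_rows(
  deltas=[
    {"jaw": 0, "dx": 0, "dy": 0, "dz": 0.3, "wx": 0, "wy": 0, "wz": 0},
    {"jaw": 0, "dx": 0, "dy": 0, "dz": 0.6, "wx": 0, "wy": 0, "wz": 0},
    {"jaw": 0, "dx": 0, "dy": 0, "dz": 0.8, "wx": 0, "wy": 0, "wz": 0},
    {"jaw": 0, "dx": 0, "dy": 0, "dz": 0.8, "wx": 0, "wy": 0, "wz": 0},
    {"jaw": 0, "dx": 0, "dy": 0, "dz": 0.8, "wx": 0, "wy": 0, "wz": 0},
    {"jaw": 0, "dx": 0, "dy": 0, "dz": 0.8, "wx": 0, "wy": 0, "wz": 0},
    {"jaw": 0, "dx": 0, "dy": -0.2, "dz": 0.5, "wx": 0, "wy": 0, "wz": 0},
    {"jaw": 0, "dx": 0.16, "dy": -0.5, "dz": 0.27, "wx": 0, "wy": 0, "wz": -0.15},
    {"jaw": 0, "dx": 0.2, "dy": -0.7, "dz": 0, "wx": 0, "wy": 0, "wz": -0.19},
    {"jaw": 0, "dx": 0.2, "dy": -0.8, "dz": 0, "wx": 0, "wy": 0, "wz": -0.19},
    {"jaw": 0, "dx": 0.2, "dy": -0.8, "dz": 0, "wx": 0, "wy": 0, "wz": -0.19},
    {"jaw": 0, "dx": 0.2, "dy": -0.8, "dz": 0, "wx": 0, "wy": 0, "wz": -0.19},
    {"jaw": 0, "dx": 0.2, "dy": -0.8, "dz": 0, "wx": 0, "wy": 0, "wz": -0.19},
    {"jaw": 0, "dx": 0.2, "dy": -0.8, "dz": 0, "wx": 0, "wy": 0, "wz": -0.19},
    {"jaw": 0, "dx": 0.2, "dy": -0.8, "dz": 0, "wx": 0, "wy": 0, "wz": -0.19},
    {"jaw": 0, "dx": 0.2, "dy": -0.8, "dz": 0, "wx": 0, "wy": 0, "wz": -0.19},
    {"jaw": 0, "dx": 0.2, "dy": -0.5, "dz": 0, "wx": 0, "wy": 0, "wz": -0.19},
    {"jaw": 0, "dx": 0.2, "dy": -0.3, "dz": 0, "wx": 0, "wy": 0, "wz": -0.19},
    {"jaw": 0, "dx": 0, "dy": 0, "dz": 0, "wx": 0, "wy": 0, "wz": 0},
    {"jaw": 0, "dx": 0, "dy": 0, "dz": 0, "wx": 0, "wy": 0, "wz": 0},
  ],
)

```text
time: 30.32
position: [0.5777, -0.2844, 0.124]
eef_rot: [-0.289, -3.128, -0.002]
wrist_force: [0.5, 0.5, -1.1]
opening: 0.0104
```

send_rows(
  deltas=[
    {"jaw": 0, "dx": 0, "dy": 0, "dz": 0, "wx": 0, "wy": 0, "wz": 0},
    {"jaw": 0, "dx": 0, "dy": 0, "dz": 0, "wx": 0, "wy": 0, "wz": 0},
  ],
)

```text
time: 30.48
position: [0.5777, -0.2834, 0.1245]
eef_rot: [0.287, 3.128, 0.001]
wrist_force: [-0.9, 0.2, -0.2]
opening: 0.0107
```

```bash
python3 plan.py .5789 -.2842 .0255 -.184; python3 -c "
from h import *
snap('scene','f2',(150,80,350,230),4)"
```

```text
t 30.48 pos [ 0.5777 -0.2834  0.1245] open 0.0107 F [-0.9  0.2 -0.2] q [-0.63  0.34  1.65  0.    1.15 -2.02]
d mm [  1.2  -0.8 -99. ] units [ 0.046 -0.033 -3.959] turn units [-0.007  0.006 -0.011]
```

View pics/f2.png

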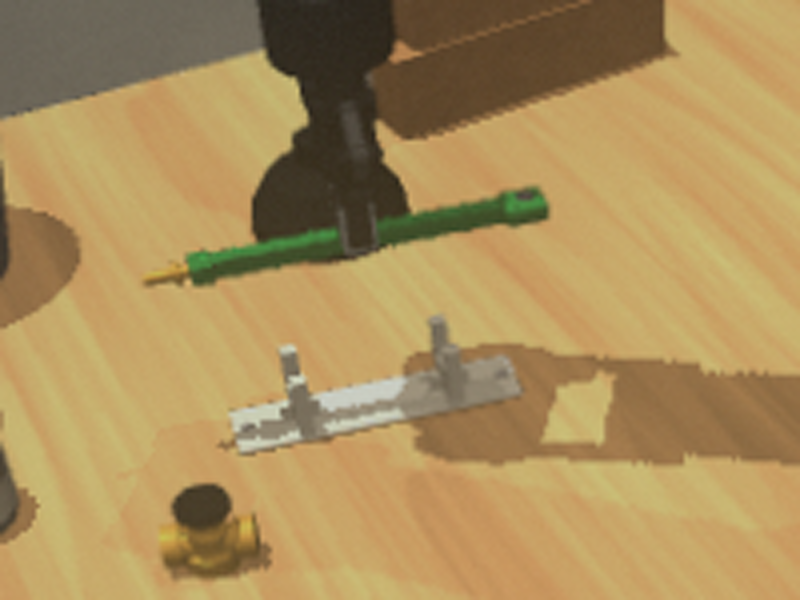

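The float arm hangs level above the long holder, aligned with it. Lowering.

send_rows(
  deltas=[
    {"jaw": 0, "dx": 0.04, "dy": -0.03, "dz": -0.4, "wx": 0, "wy": 0, "wz": -0.01},
    {"jaw": 0, "dx": 0, "dy": 0, "dz": -0.7, "wx": 0, "wy": 0, "wz": 0},
    {"jaw": 0, "dx": 0, "dy": 0, "dz": -0.6, "wx": 0, "wy": 0, "wz": 0},
    {"jaw": 0, "dx": 0, "dy": 0, "dz": -0.5, "wx": 0, "wy": 0, "wz": 0},
    {"jaw": 0, "dx": 0, "dy": 0, "dz": -0.4, "wx": 0, "wy": 0, "wz": 0},
    {"jaw": 0, "dx": 0, "dy": 0, "dz": -0.4, "wx": 0, "wy": 0, "wz": 0},
    {"jaw": 0, "dx": 0, "dy": 0, "dz": -0.3, "wx": 0, "wy": 0, "wz": 0},
    {"jaw": 0, "dx": 0, "dy": 0, "dz": -0.2, "wx": 0, "wy": 0, "wz": 0},
    {"jaw": 0, "dx": 0, "dy": 0, "dz": -0.2, "wx": 0, "wy": 0, "wz": 0},
    {"jaw": 0, "dx": 0, "dy": 0, "dz": -0.2, "wx": 0, "wy": 0, "wz": 0},
    {"jaw": 0, "dx": 0, "dy": 0, "dz": 0, "wx": 0, "wy": 0, "wz": 0},
    {"jaw": 0, "dx": 0, "dy": 0, "dz": 0, "wx": 0, "wy": 0, "wz": 0},
    {"jaw": 0, "dx": 0, "dy": 0, "dz": 0, "wx": 0, "wy": 0, "wz": 0},
  ],
)

```text
time: 31.62
position: [0.5794, -0.2853, 0.0278]
eef_rot: [0.29, 3.126, -0.001]
wrist_force: [-0.0, 0.3, -1.5]
opening: 0.0108
```

```bash
python3 plan.py .5789 -.2842 .0250 -.184
```

```text
t 31.62 pos [ 0.5794 -0.2853  0.0278] open 0.0108 F [-0.   0.3 -1.5] q [-0.63  0.48  1.67  0.    1.   -2.02]
d mm [-0.5  1.1 -2.8] units [-0.019  0.044 -0.112] turn units [0.008 0.024 0.011]
```

send_rows(
  deltas=[
    {"jaw": 0, "dx": 0, "dy": 0.03, "dz": -0.08, "wx": 0, "wy": 0, "wz": 0},
    {"jaw": 0, "dx": 0, "dy": 0, "dz": -0.04, "wx": 0, "wy": 0, "wz": 0},
    {"jaw": 0, "dx": 0, "dy": 0, "dz": 0, "wx": 0, "wy": 0, "wz": 0},
    {"jaw": 0, "dx": 0, "dy": 0, "dz": 0, "wx": 0, "wy": 0, "wz": 0},
  ],
)

```text
time: 31.95
position: [0.5795, -0.2845, 0.0252]
eef_rot: [0.289, 3.126, -0.0]
wrist_force: [-0.6, 0.9, 4.7]
opening: 0.0109
```

```bash
python3 plan.py .5789 -.2842 .0250 -.184; python3 -c "
from h import *
snap('scene','f3',(150,80,350,230),4)"
```

```text
t 31.95 pos [ 0.5795 -0.2845  0.0252] open 0.0109 F [-0.6  0.9  4.7] q [-0.63  0.48  1.67  0.    0.99 -2.02]
d mm [-0.6  0.3 -0.2] units [-0.022  0.01  -0.008] turn units [0.006 0.024 0.008]
```

View pics/f3.png

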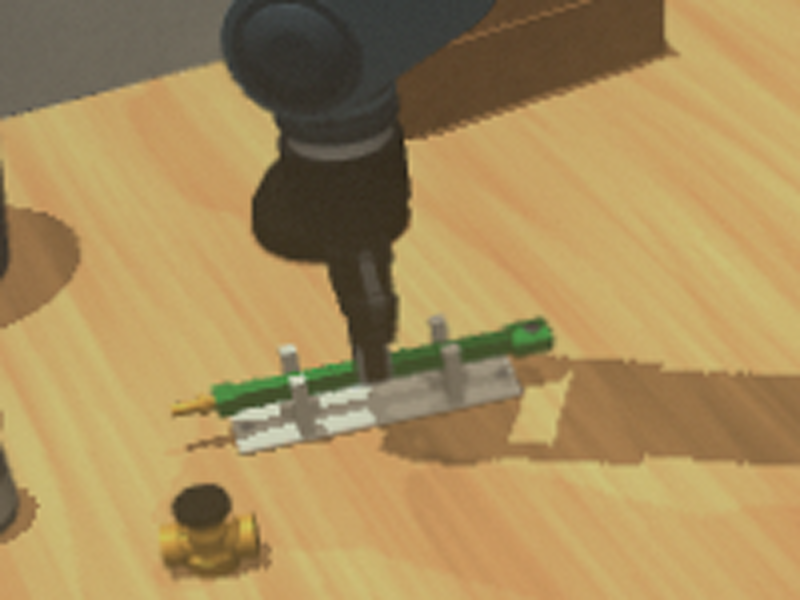

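Seated with contact at the expected height. Releasing and clearing away.

send_rows(
  deltas=[
    {"jaw": 0.3, "dx": 0, "dy": 0, "dz": 0, "wx": 0, "wy": 0, "wz": 0},
    {"jaw": 0.6, "dx": 0, "dy": 0, "dz": 0, "wx": 0, "wy": 0, "wz": 0},
    {"jaw": 1, "dx": 0, "dy": 0, "dz": 0, "wx": 0, "wy": 0, "wz": 0},
    {"jaw": 1, "dx": 0, "dy": 0, "dz": 0, "wx": 0, "wy": 0, "wz": 0},
    {"jaw": 1, "dx": 0, "dy": 0, "dz": 0, "wx": 0, "wy": 0, "wz": 0},
    {"jaw": 1, "dx": 0, "dy": 0, "dz": 0, "wx": 0, "wy": 0, "wz": 0},
    {"jaw": 1, "dx": 0, "dy": 0, "dz": 0.4, "wx": 0, "wy": 0, "wz": 0},
    {"jaw": 1, "dx": 0, "dy": 0, "dz": 0.8, "wx": 0, "wy": 0, "wz": 0},
    {"jaw": 1, "dx": 0, "dy": 0, "dz": 0.9, "wx": 0, "wy": 0, "wz": 0},
    {"jaw": 1, "dx": 0, "dy": 0, "dz": 0.9, "wx": 0, "wy": 0, "wz": 0},
    {"jaw": 1, "dx": 0, "dy": 0, "dz": 0.9, "wx": 0, "wy": 0, "wz": 0},
    {"jaw": 1, "dx": 0, "dy": 0, "dz": 0.9, "wx": 0, "wy": 0, "wz": 0},
    {"jaw": 1, "dx": -0.6, "dy": 0, "dz": 0.7, "wx": 0, "wy": 0, "wz": 0},
    {"jaw": 1, "dx": -0.9, "dy": 0, "dz": 0, "wx": 0, "wy": 0, "wz": 0},
    {"jaw": 1, "dx": -0.9, "dy": 0, "dz": 0, "wx": 0, "wy": 0, "wz": 0},
    {"jaw": 1, "dx": -0.9, "dy": 0, "dz": 0, "wx": 0, "wy": 0, "wz": 0},
    {"jaw": 1, "dx": -0.9, "dy": 0, "dz": 0, "wx": 0, "wy": 0, "wz": 0},
    {"jaw": 1, "dx": -0.6, "dy": 0, "dz": 0, "wx": 0, "wy": 0, "wz": 0},
    {"jaw": 1, "dx": 0, "dy": 0, "dz": 0, "wx": 0, "wy": 0, "wz": 0},
    {"jaw": 1, "dx": 0, "dy": 0, "dz": 0, "wx": 0, "wy": 0, "wz": 0},
  ],
)

```text
time: 33.67
position: [0.4591, -0.2846, 0.1627]
eef_rot: [0.291, 3.126, -0.001]
wrist_force: [0.8, -0.1, 0.3]
opening: 0.0854
```

```bash
python3 plan.py .5 -.2842 .15 -.184; python3 -c "
from h import *
snap('scene','e1',(150,130,450,355),2.6)
im=snap('top','e1t')
cv2.imwrite('pics/e1a.png',cv2.resize(im[180:300,195:355],None,fx=5,fy=5,interpolation=cv2.INTER_CUBIC))
cv2.imwrite('pics/e1b.png',cv2.resize(im[170:310,450:560],None,fx=4,fy=4,interpolation=cv2.INTER_CUBIC))"
```

```text
t 33.67 pos [ 0.4591 -0.2846  0.1627] open 0.0854 F [ 0.8 -0.1  0.3] q [-0.77  0.06  1.9   0.    1.18 -2.15]
d mm [ 40.9   0.4 -12.7] units [ 1.637  0.015 -0.507] turn units [0.012 0.031 0.022]
```

View pics/e1.png

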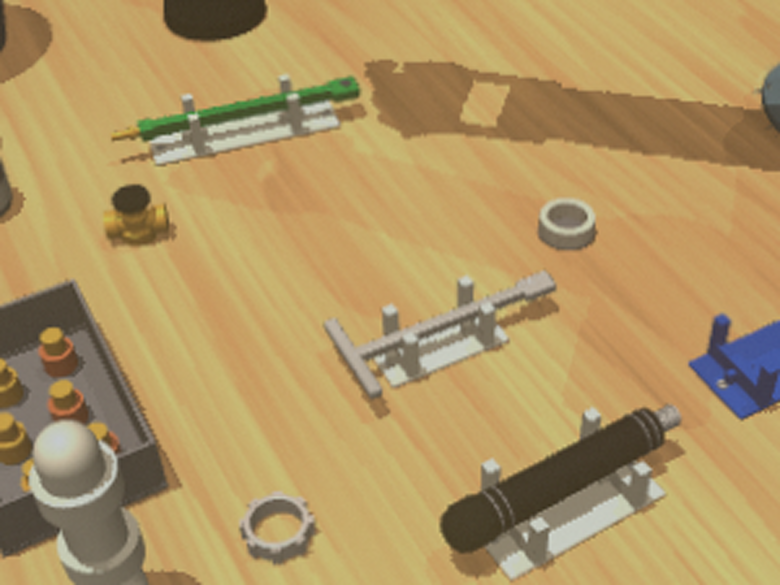

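View pics/e1a.png

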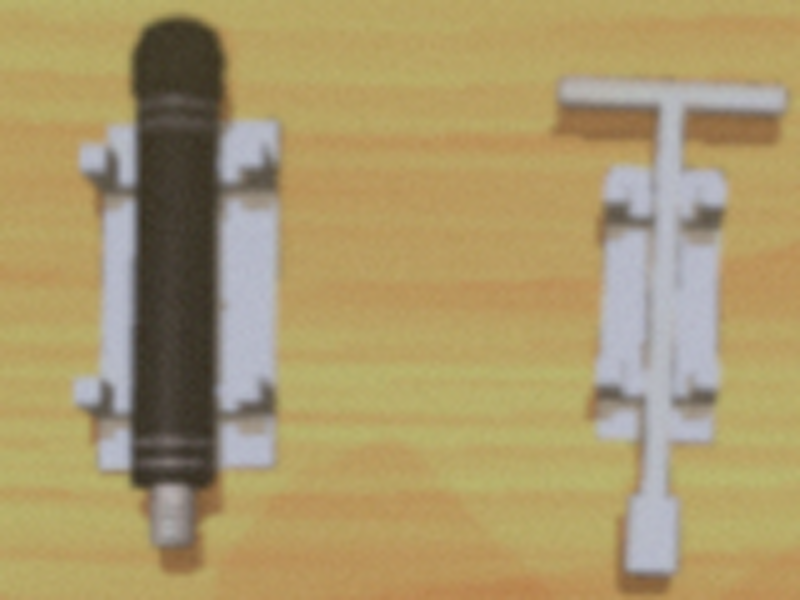

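View pics/e1b.png

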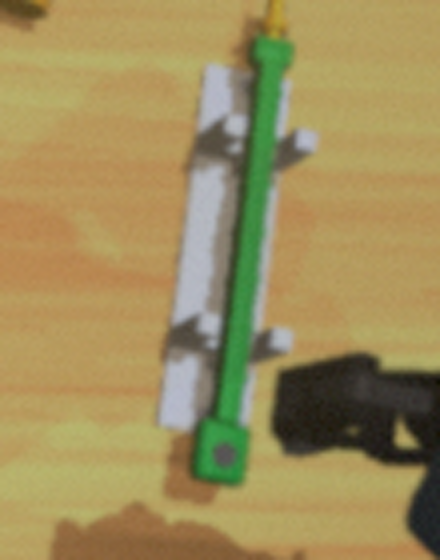

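View pics/e1t.png

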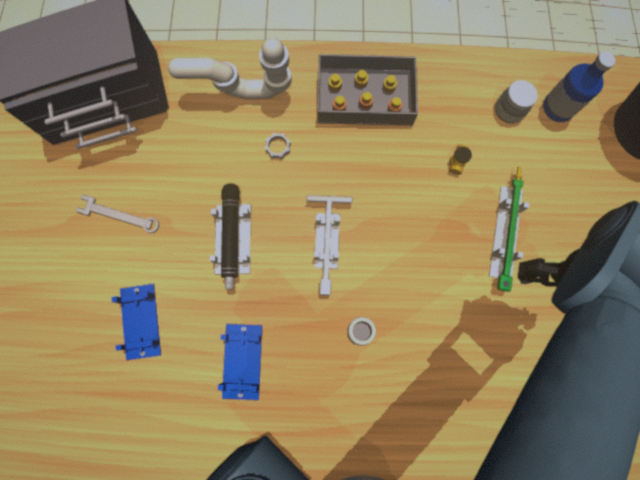

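```bash
python3 -c "
from m import *
def loc(o,h):
    d=np.array(o)-h[:2];c,s=np.cos(h[2]),np.sin(h[2]);return (np.array([c*d[0]+s*d[1],-s*d[0]+c*d[1]])*1000).round(1)
K=px2w('top',A((670,97),(651,575)),[.032,.035]);u=(K[0]-K[1])[:2];u/=np.linalg.norm(u)
print('key',loc(K[0][:2]-.076*u,(.5548,.0740,-.026)),np.arctan2(u[1],u[0]))
P=px2w('top',A((179,16),(173,547)),.038);u=(P[0]-P[1])[:2];print(np.linalg.norm(u));u/=np.linalg.norm(u)
print('handle',loc(P[0][:2]-.1*u,(.5546,.2603,.0424)),np.arctan2(u[1],u[0]))
f=lambda q:[(x/4+450,y/4+170) for x,y in q]
F=px2w('top',f([(272,52),(219,484)]),.036);u=(F[0]-F[1])[:2];u/=np.linalg.norm(u)
print('float',loc(F[0][:2]-.094*u,(.5789,-.2842,-.184)),np.arctan2(u[1],u[0]))
"
```

```text
key [-0.3 -0. ] -0.02020701756608787
0.2065882284138221
handle [ 3.3 -0.9] 0.04716260919315173
float [ 1.3 -0.5] -0.17912999806516725
```

All three measure within 4 mm and 0.01 rad, well inside tolerance. Handing in.

```bash
python3 -c "
from workcell import r
print(r.job_done())"
```

```text
the job is handed in; nothing more can be done
None
```

The swap is done and handed in at about 34 s of the 114 s allowed; no verdict was reported. I parked the key in the long holder, laid the handle down in the wide holder, moved the key to the short holder, then put the float arm in the long one.

The last top-camera check put each piece close to its holder's centre:

| Piece | Along the slot | Across the slot | Angle to the slot |
|---|---|---|---|
| Key | -0.3 mm | 0.0 mm | about 0.01 rad |
| Handle | 3.3 mm | -0.9 mm | about 0.005 rad |
| Float arm | 1.3 mm | -0.5 mm | about 0.005 rad |

- **Height:** I judged this by contact force and tool height as each piece was set down, plus how level it looks in both views. I did not measure it from the final pictures.
- **Robot and bystanders:** The gripper is open and clear of everything. The valve, tape roll and slip nut look unmoved.
- **Disagreements:** No check failed. The handle measured about 2 mm longer than its stated 204 mm, which is within the calibration error.

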